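Bed a filter cup in the lever press and ease the arm back

ROBOT

A 7-joint arm with a two-finger parallel gripper is mounted at the origin on a cart in front of the work surface, level with it; the furniture and walls round the work are solid. World frame = base frame: x ahead of the robot, y to its left, z up, the work surface at z = 0. Lengths are in m, angles in rad, forces in N, time in s.
With the tool pointing down it reaches from about 0.4 to 0.9 m from the base axis. Payload 5.6 kg.
Tool frame: the origin (TCP) lies on the centre line of the jaws, within the pads' length; the fingertips stand ahead of it and the grasp point (between the pads) lies 8 mm behind it (tip_reach is the z of the fingertips in the tool frame, in m); z points along the fingers, y is the direction in which the jaws open and shut (so a half turn about z gives the same grasp; the last joint's range is limited). The gripper opens to 92 mm and grips with 3 to 60 N. Pads are 20 mm wide; open, the fingers measure 128 mm over their backs; the gripper's body (75 mm by 189 mm) begins 69 mm behind the grasp point.
Start: joints at [-1.369, 0.468, -0.012, 1.603, 0.006, 1.071, -0.056], TCP at [0.158, 0.631, 0.226] pointing down, gripper open.
Joint ranges: [-2.53, 2.53], [-0.31, 2.02], [-1.57, 1.55], [0.28, 2.44], [-1.29, 4.43], [0.15, 1.84], [-2.92, 2.92]. Speed limits (rad/s): [2.57, 2.57, 3.14, 3.14, 3.14, 3.14, 3.14].

INTERFACE

Orientations are given as a rotation vector (axis times angle).
In Python, from workcell import * gives the robot as it stands.
- The arm moves only by the tool move_arm, never from a script. Its argument "moves" is text: rows parted by semicolons, each of 5 numbers parted by spaces: the closure in counts, from 0 (fully open) to 255 (shut), then the shift along the tool's x, y, z in cm, then the turn about the tool's z in degrees. In form: gripper tx ty tz yaw; .... A call has 1 to 20 rows; each row shifts and turns the commanded pose from where the row before left it, along the tool's axes as they then stand; what a row does not reach is not made up. A row lasts 1/10 s, in which the tool goes at most 50 mm and 8.59 degrees, less where a joint would pass 70% of its speed; a pose out of reach is approached as far as the arm can. A call is refused whole if a number of a shift passes 5 or a number of a turn 8.59, either way. A call with a gripper value outside its range is refused whole. The fingers move at their own pace and stop on an object; "force" is the grip in N (left out, the last holds). Time passes only in rows, so rows that do not move let the fingers close. It gives the time, the measured TCP pose, the force and the opening at its end, in the units of the state.
- get_obs(): the state, without advancing time (a new reading comes with each control period).
- get_image(name): name is "scene" or "top"; returns a dict with "pixels" (480x640x3 uint8, blue, green, red), "depth" (480x640 float32, m along the optical axis (not along the pixel's ray), 0 where there is no reading), "vfov" (degrees; the focal length in pixels is half the picture's height over the tangent of half this angle, whatever the lens; pixels are square), "cx", "cy" (the principal point, pixels), "T" (4x4, takes a point from camera to world coordinates). Camera axes: x right, y down, z forward; pixel columns grow to the right and rows downward; lengths in m; the calibration is good to about 2 mm. A picture is of the moment at which its call begins.
- finish_job(): hands the job in, once; it reports no verdict.
Trained networks look in the newest picture that a camera, given by its name, has taken for a name from the list of things; names that differ only in an ending like _2 or _b are one class to them, and where a whole thing is asked for, a point or a joint stands for the part that bears it (a point fixed in the world has none). Each returns a list of dicts, best first, with "conf" (0 to 1); they miss things now and then, are a little off and sometimes report something else, mostly with a low value. They report only what shows in the picture. A call takes as long as a camera call.
- spot_in(camera, label): "at" ([column, row] in pixels, amid what is visible of it).
The state is a dict: "t": time; "joints": joint angles; "qvel": joint speeds; "joint_efforts": joint torques, N m; "position": TCP position; "orientation": TCP orientation; "contact_force": force on the tool from outside, world axes, zero at the start; "wrist_torque": the same for the moment, N m; "opening": finger opening in m.
Only numpy, scipy, OpenCV 4.12 (cv2) and the standard library are available. Lean on these libraries where they do the work, as an engineer would, in place of code of your own. Each camera call takes 0.05 s, during which the arm holds its last target.

TASK

Put the metal filter cup upright into the tapered holder of the lever press and let go of it, then pull the press's sprung arm fully down to bed the cup. Ease the arm slowly all the way back up, never letting it spring up by itself, and let go; leave the cup bedded in the holder and the other things on the counter where they stand.

Things in the scene. Friction and masses are not known exactly. Their poses are not given: they have to be found in the camera images.
- cup_center (a point): Centre (half-way up) of the filter cup: closed, plain metal, loose, 78 mm tall, about 0.18 kg. It stands upright on its small foot, left or right of the press. The lowest 32 mm taper out from 34 to 62 mm diameter; above that a straight collar of 62 mm (64 at two thin beads 36 and 70 mm above the foot) up to the flat top: grip it there. z is its axis, up.
- holder_home (a point): Where the cup's centre lies when the cup is home in the press's holder: a steel ring, 86 mm outer diameter, its top edge 58 mm above the counter (11 mm below this point), with a matching conical opening, 58 mm wide at the top, in which the cup centres itself; its collar stays clear above. z is up; x points level to the back of the press, to the robot's left within about 20 degrees.
- press: The lever press, fixed, set sideways; origin under the holder's axis at counter height, axes as holder_home. Its grey base is 116 mm wide (y), from x -80 to +160 mm. The raised arm leans over the holder from the hinge at its back (+x): a gripper straight from above would hit it, so come in from the press's front (-x) side with the tool leaning about 35 degrees, its body away from the hinge.
- press_hinge (a point): Middle of the arm's hinge pin, 105 mm behind the holder's axis and 128 mm above the counter; the pin runs along the press's y. Two upright cheeks 118 mm apart over all carry it.
- handle (a point): Middle of the arm's handle: a round bar along y, 17 mm thick, 210 mm from the hinge pin and parallel to it. Two side rods, 68 mm apart inside, join it to the pin. A cross plate with a round foot (52 mm across, underside 20 mm below the arm's middle plane) sits half-way, leaving an opening 68 mm wide and 70 mm long behind the bar for a finger. x points to the hinge.
- press_arm (a joint): Angle of the press arm in rad: 0 = fully down (level, handle towards the press's front, foot resting on the cup's top), 1.08 = fully up against its stop. A spring drives it up: about 1.6 N m when down (about 7 N at the handle), weakly pushing when up; let go when down it flies up at several rad/s.
- beaker_center (a point): Centre of a brushed steel beaker, 64 mm across, 148 mm tall, loose; leave it alone.
- sugar_bowl_center (a point): Centre of a small glass bowl with sugar cubes, 77 mm across, 54 mm tall, loose; leave it alone.
- dispenser_center (a point): Centre of a glass sugar dispenser with a chrome spout, 69 mm across, 121 mm tall, loose; leave it alone. It stands on the other side of the press from the cup.

How it is judged:
On the way, in this order (a step that is already met when the one before it is completed fails the run):
1. the cup stands in the holder (within 6 mm of home, within 0.1 rad of upright), let go, with the arm still up (distance between cup_center and holder_home below 0.006 m and angle between cup_center's own z axis and vertical below 0.1 rad and contact force between the fingers and cup below 0.1 N and value of joint press_arm above 0.8 rad), for 0.2 s.
2. the arm is fully down (under 0.06 rad) on the cup in its holder (value of joint press_arm below 0.06 rad and distance between cup_center and holder_home below 0.006 m), for 0.2 s.
At the end, for the whole second after the job is handed in: The arm is back up (over 1.0 rad) and at rest, and the cup stands still in the holder, its centre within 5 mm of home and its axis within 0.08 rad of upright (value of joint press_arm above 1 rad and velocity of joint press_arm below 0.1 rad/s and distance between cup_center and holder_home below 0.005 m and angle between cup_center's own z axis and vertical below 0.08 rad and linear speed of cup below 0.02 m/s); the robot touches nothing.
It fails at once if the arm springs up: it rises faster than 1.5 rad/s while more than 0.13 rad short of its upper stop (velocity of joint press_arm above 1.5 rad/s and value of joint press_arm below 0.95 rad).
It fails at once if the beaker, the sugar bowl or the sugar dispenser is moved more than 30 mm or tipped more than 0.3 rad (distance of any of beaker_center, sugar_bowl_center, dispenser_center from where it was at the start of the episode above 0.03 m or angle between any of beaker_center, sugar_bowl_center, dispenser_center's own z axis and vertical above 0.3 rad).
It also fails if it takes over 72 s, if anything falls off the work surface, if the arm or the gripper's body presses on something with over 40 N, if the wrist force passes 120 N, or if a joint passes its speed limit or range.

## Working session

There is one attempt and no reset: what is moved stays moved. The work goes in short steps, Python scripts to look and compute and a tool call to move; the robot and the scene stay as the last step left them, time stands still between calls to the robot, and variables do not carry over. Pictures are saved under pics/ and viewed, and the job is handed in when it is done.

Besides the shell and the picture viewer there is one more tool, called after "Emit:" as name(argument=value, ...), one argument or row to a line, values as JSON. move_arm: Moves the arm, as the interface text tells. Its arguments: {"type":"object","properties":{"moves":{"type":"string"},"force":{"type":"number"}},"required":["moves"]}

```bash
mkdir -p pics; ls
cat > h.py <<'E'
from workcell import *
import numpy as np, cv2
from scipy.spatial.transform import Rotation as R
def snap(n,f=None):
    im=get_image(n)
    if f: cv2.imwrite('pics/'+f,im['pixels'])
    return im
def cloud(im):
    d=im['depth'];h,w=d.shape;f=h/2/np.tan(np.radians(im['vfov'])/2)
    v,u=np.mgrid[:h,:w]
    P=np.stack([(u-im['cx'])/f*d,(v-im['cy'])/f*d,d],-1)
    P=P@im['T'][:3,:3].T+im['T'][:3,3]
    P[d==0]=np.nan
    return P
E
python3 - <<'E'
from h import *
for n in ['scene','top']:
    im=snap(n,n+'0.png'); P=cloud(im); np.save(n+'0.npy',P)
    print(n,im['T'].round(3).tolist(),im['vfov'])
    for l in ['cup_center','holder_home','press','press_hinge','handle','beaker_center','sugar_bowl_center','dispenser_center']:
        for r in spot_in(n,l)[:2]:
            c,w=map(int,np.round(r['at'])); print(l,r['at'],round(r['conf'],2),P[w,c].round(3))
print(get_obs())
E
```

```text
pics
scene [[0.842, -0.312, 0.44, 0.014], [-0.539, -0.512, 0.669, -0.881], [0.016, -0.801, -0.599, 0.911], [0.0, 0.0, 0.0, 1.0]] 52.33758568072938
holder_home [288.4, 259.4] 0.7 [0.568 0.118 0.016]
press [288.5, 259.6] 0.7 [0.541 0.068 0.057]
press_hinge [291.2, 258.3] 0.88 [0.576 0.112 0.02 ]
handle [288.0, 205.9] 0.72 [0.54 0.06 0.24]
beaker_center [276.3, 182.0] 0.88 [0.66  0.35  0.138]
sugar_bowl_center [388.5, 360.5] 0.84 [ 0.574 -0.341  0.02 ]
dispenser_center [326.7, 329.3] 0.78 [ 0.478 -0.225  0.074]
top [[0.005, -0.981, 0.193, 0.348], [-1.0, -0.004, 0.007, 0.005], [-0.006, -0.193, -0.981, 1.333], [0.0, 0.0, 0.0, 1.0]] 54.973576342925796
cup_center [195.2, 274.6] 0.84 [0.495 0.359 0.077]
holder_home [301.5, 256.9] 0.71 [0.524 0.06  0.221]
press [302.7, 258.4] 0.59 [0.547 0.065 0.057]
press_hinge [301.5, 259.9] 0.93 [0.508 0.057 0.276]
handle [298.4, 246.2] 0.77 [0.548 0.069 0.237]
beaker_center [192.5, 211.3] 0.95 [0.689 0.393 0.028]
sugar_bowl_center [453.5, 258.6] 0.92 [ 0.549 -0.361  0.039]
dispenser_center [397.7, 277.7] 0.96 [ 0.487 -0.192  0.101]
dispenser_center [455.0, 257.7] 0.68 [ 0.551 -0.363  0.045]
{'t': 0.9, 'joints': array([-1.3690129 ,  0.46748999, -0.01159532,  1.60267821,  0.00596606,
        1.07140977, -0.05632194]), 'qvel': array([ 8.66881183e-04, -3.40657434e-04, -1.46188503e-03,  2.39875242e-04,
        7.26273050e-04, -8.93843283e-04, -7.80590439e-05]), 'joint_efforts': array([ 4.63499819e-04, -5.20402944e+01, -1.16225801e-02, -2.44062585e+01,
       -5.66103298e-02,  1.12028109e-02,  3.36716801e-05]), 'position': array([0.15756383, 0.63062993, 0.22560789]), 'orientation': array([3.83721252e-01, 3.11805467e+00, 7.57989646e-05]), 'contact_force': array([-0.1147739 ,  0.90984405,  0.31993607]), 'wrist_torque': array([-0.01428034,  0.00910248, -0.00742877]), 'opening': 0.09164591364058032}
```

View pics/scene0.png

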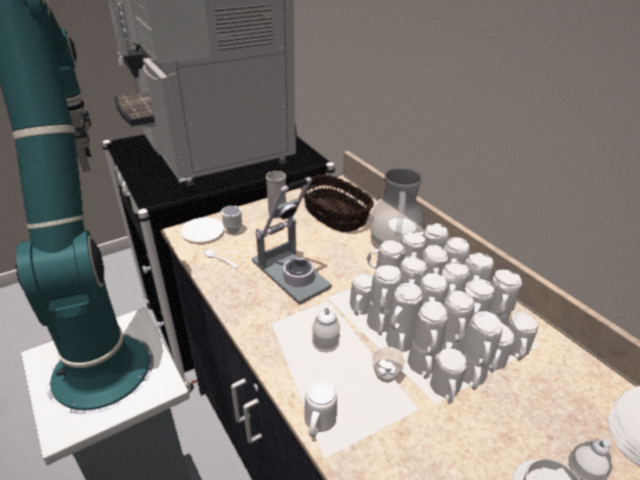

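View pics/top0.png

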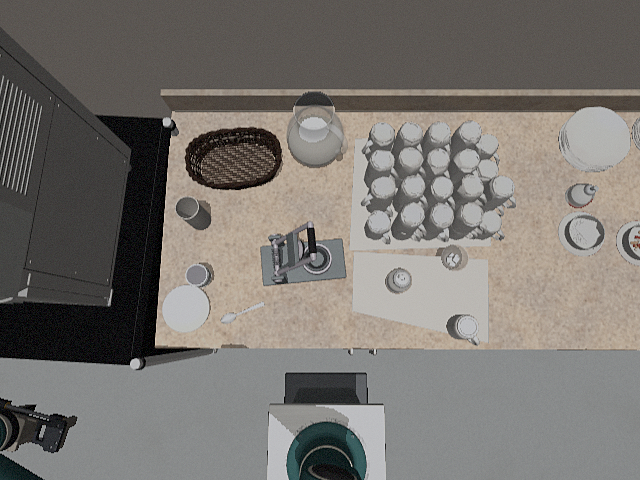

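The scene view shows the press at about (290,255), the cup at (232,219) and the plate to its left at (203,229). The beaker is at (276,185), the dispenser at (326,328) and the bowl at (388,362). In the top view the cup is at (198,273) and the holder ring at (318,259). Next I'll measure these precisely.

Run:
```python
from h import *
for n,(a,b,c,d) in {'top':(150,190,430,310),'scene':(170,160,350,320)}.items():
    im=cv2.imread(f'pics/{n}0.png')[b:d,a:c]
    s=min(800/(c-a),600/(d-b)); cv2.imwrite(f'pics/{n}0z.png',cv2.resize(im,None,fx=s,fy=s,interpolation=cv2.INTER_CUBIC)); print(n,s)
from scipy.optimize import least_squares
def circ(Q):
    r=least_squares(lambda p:np.hypot(Q[:,0]-p[0],Q[:,1]-p[1])-p[2],[*Q.mean(0)[:2],.03],loss='soft_l1',f_scale=.002).x
    return r
for n in ['top','scene']:
    P=np.load(n+'0.npy').reshape(-1,3); P=P[~np.isnan(P[:,0])]
    print(n)
    m=(abs(P[:,0]-.49)<.06)&(abs(P[:,1]-.355)<.06)
    Q=P[m&(P[:,2]>.02)]
    print('cup zs',np.histogram(Q[:,2],np.arange(.02,.1,.005)))
    T=Q[(Q[:,2]>.074)&(Q[:,2]<.085)]; print('cup top n',len(T),T.min(0).round(3),T.max(0).round(3),T.mean(0).round(3),((T.min(0)+T.max(0))/2).round(3))
    S=Q[(Q[:,2]>.04)&(Q[:,2]<.07)]; print('side',len(S), circ(S).round(4))
    m=(abs(P[:,0]-.54)<.06)&(abs(P[:,1]+.0)<.07)
    Q=P[m]; T=Q[(Q[:,2]>.052)&(Q[:,2]<.064)]; print('ring',len(T),T.min(0).round(3),T.max(0).round(3),((T.min(0)+T.max(0))/2).round(3), circ(T).round(4))
    m=(abs(P[:,0]-.55)<.15)&(abs(P[:,1]-.05)<.2)
    B=P[m]; print(np.histogram(B[:,2],np.arange(0,.34,.01))[0])
```

```text
top 2.857142857142857
scene 3.75
top
cup zs (array([  1,   0,   6,  16,  11,   9,   9,  13,   9,   9,  46, 234, 130,
         2,   0]), array([0.02 , 0.025, 0.03 , 0.035, 0.04 , 0.045, 0.05 , 0.055, 0.06 ,
       0.065, 0.07 , 0.075, 0.08 , 0.085, 0.09 , 0.095]))
cup top n 388 [0.468 0.325 0.074] [0.526 0.388 0.085] [0.497 0.357 0.079] [0.497 0.356 0.079]
side 60 [0.4975 0.3568 0.0306]
ring 281 [ 0.507 -0.013  0.052] [0.59  0.068 0.064] [0.548 0.028 0.058] [0.5474 0.0286 0.0355]
[5835 1435  568   52  115  316   74   36  148  151   25   19   70  230
  152   35   42   28   18   18   33   76   85  192  112   23   21   21
   26   24   25  146  135]
scene
cup zs (array([ 12,  13,  17,  27,  28,  28,  26,  24,  28,  23,  33, 119,  51,
         0,   0]), array([0.02 , 0.025, 0.03 , 0.035, 0.04 , 0.045, 0.05 , 0.055, 0.06 ,
       0.065, 0.07 , 0.075, 0.08 , 0.085, 0.09 , 0.095]))
cup top n 178 [0.47  0.322 0.074] [0.53  0.386 0.083] [0.499 0.352 0.079] [0.5   0.354 0.079]
side 157 [0.5014 0.356  0.0298]
ring 293 [ 0.509 -0.018  0.052] [0.595 0.068 0.063] [0.552 0.025 0.057] [0.5493 0.0247 0.0356]
[3634 1132  382  214  289  463   73   69  115  166   61   62  114  181
   86   35   33   19   10   27   50   69   75  132   68   27   27   27
   25   25   32  134   57]
```

View pics/top0z.png

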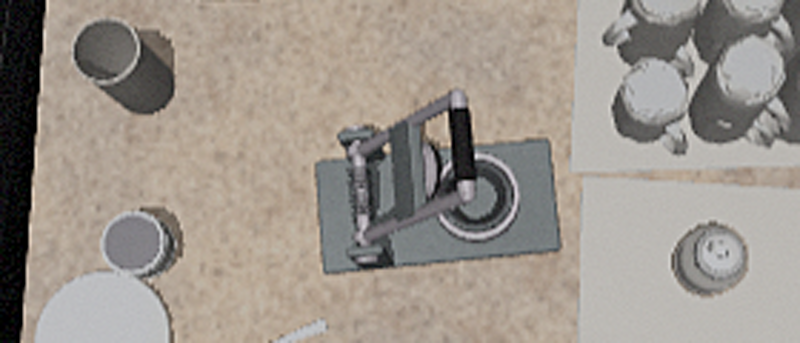

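View pics/scene0z.png

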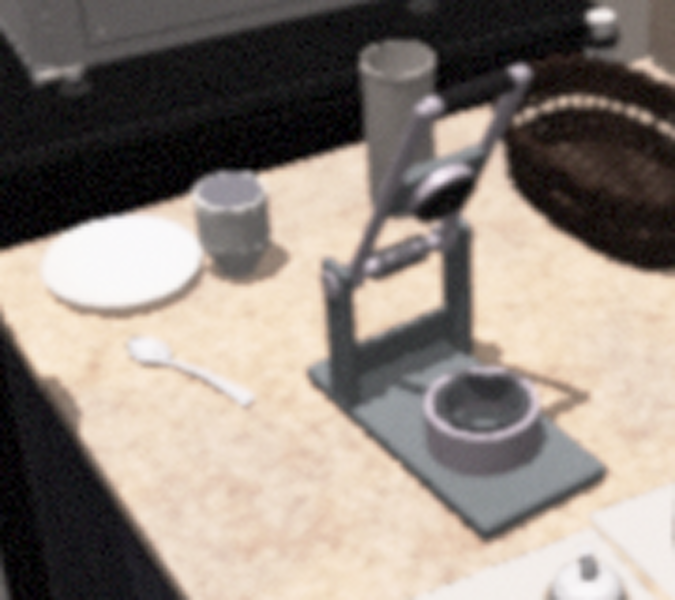

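Emit:
move_arm(
  moves="0 0 0 -2 0;0 0 0 0 0",
)

```text
t: 1.1
position: [0.1578, 0.632, 0.2479]
orientation: [0.384, 3.118, 0.007]
contact_force: [0.9, 0.6, 0.2]
opening: 0.0921
```

Emit:
move_arm(
  moves="0 4 -1 0 0;0 4 -1 0 0;0 4 -1 0 0;0 0 5 0 0;0 0 5 0 0;0 0 5 0 0;0 0 5 0 0;0 0 5 0 0;0 0 5 0 0",
)

```text
t: 2.0
position: [0.1045, 0.912, 0.2449]
orientation: [0.385, 3.118, 0.0]
contact_force: [-0.4, 2.0, 0.3]
opening: 0.0918
```

```bash
python3 -c "
from h import *
o=get_obs();print(o['joints'].round(3),o['position'],R.from_rotvec(o['orientation']).as_matrix().round(3))"
```

```text
[-1.496  1.025  0.009  0.572 -0.008  1.544 -0.166] [0.10447383 0.91202296 0.24488021] [[-0.97   0.243  0.   ]
 [ 0.243  0.97  -0.   ]
 [-0.     0.    -1.   ]]
```

Emit:
move_arm(
  moves="0 0 5 0 0;0 0 5 0 0;0 0 5 0 0;0 0 5 0 0;0 0 5 0 0;0 0 5 0 0",
)

```text
t: 2.6
position: [0.1821, 0.921, 0.2546]
orientation: [-0.582, -3.056, 0.057]
contact_force: [0.7, 1.0, 1.3]
opening: 0.0922
```

```bash
cat > st.py <<'E'
from h import *
o=get_obs();print(round(o['t'],2),o['joints'].round(3),o['position'].round(4),R.from_rotvec(o['orientation']).as_matrix().round(3).tolist(),o['contact_force'].round(1),o['opening'])
E
python3 st.py
```

```text
2.6 [-1.532  1.266  1.337  0.28  -1.289  1.84  -0.064] [0.1821 0.921  0.2546] [[-0.93, 0.367, -0.037], [0.368, 0.929, -0.03], [0.023, -0.042, -0.999]] [0.7 1.  1.3] 0.09219575699016665
```

Emit:
move_arm(
  moves="0 0 -5 0 0;0 0 -5 0 0;0 0 0 0 0",
)

```text
t: 2.9
position: [0.1599, 0.8703, 0.2589]
orientation: [-0.596, -3.053, 0.055]
contact_force: [-0.0, 1.1, 0.3]
opening: 0.0921
```

```bash
python3 st.py
```

```text
2.9 [-1.77   1.191  1.384  0.739 -1.197  1.773  0.147] [0.1599 0.8703 0.2589] [[-0.926, 0.375, -0.037], [0.376, 0.926, -0.029], [0.024, -0.04, -0.999]] [-0.   1.1  0.3] 0.09206023067225591
```

```bash
cat > kin.py <<'E'
import numpy as np, itertools, json
from scipy.optimize import least_squares
from scipy.spatial.transform import Rotation as R
D=[([-1.36901,.46749,-.011595,1.602678,.005966,1.07141,-.056322],[.15756,.63063,.22561],[3.83721252e-01,3.11805467,7.6e-5]),
([-1.496,1.025,.009,.572,-.008,1.544,-.166],[.10447,.91202,.24488],[.385,3.118,0]),
([-1.532,1.266,1.337,.28,-1.289,1.84,-.064],[.1821,.921,.2546],[-.582,-3.056,.057]),
([-1.77,1.191,1.384,.739,-1.197,1.773,.147],[.1599,.8703,.2589],[-.596,-3.053,.055])]
def rot(q,s):
    Rs=[];A=np.eye(3)
    for i in range(7):
        A=A@R.from_rotvec((s[i]*q[i])*np.array([0,0,1.] if i%2==0 else [0,1.,0])).as_matrix(); Rs.append(A)
    return Rs
if __name__=='__main__':
    best=[]
    for s in itertools.product([1,-1],repeat=4):
        sg=[s[0],1,s[1],1,s[2],1,s[3]]
        E=[R.from_rotvec(d[2]).as_matrix() for d in D]
        # unknown constant base and tool yaw
        def f(p):
            o=[]
            for d,e in zip(D,E):
                A=R.from_rotvec([0,0,p[0]]).as_matrix()@rot(d[0],sg)[-1]@R.from_rotvec([0,0,p[1]]).as_matrix()
                o+=list((A-e).ravel())
            return o
        for b in (0,1.6,3.1,-1.6):
          for c in (0,1.6,3.1,-1.6):
            r=least_squares(f,[b,c]); best.append((r.cost,sg,r.x.round(4).tolist()))
    best.sort(key=lambda t:t[0])
    for b in best[:6]: print(b)
E
python3 kin.py
```

```text
(np.float64(1.0002007541097498e-06), [-1, 1, -1, 1, -1, 1, -1], [0.0127, 1.5837])
(np.float64(1.0002007541100981e-06), [-1, 1, -1, 1, -1, 1, -1], [0.0127, 1.5837])
(np.float64(1.0002007541105149e-06), [-1, 1, -1, 1, -1, 1, -1], [0.0127, -4.6995])
(np.float64(1.000200754113265e-06), [-1, 1, -1, 1, -1, 1, -1], [0.0127, 1.5837])
(np.float64(1.000200754113438e-06), [-1, 1, -1, 1, -1, 1, -1], [6.2958, 1.5837])
(np.float64(1.0002007541146213e-06), [-1, 1, -1, 1, -1, 1, -1], [0.0127, 1.5837])
```

```bash
cat >> kin.py <<'E'
SG=[-1,1,-1,1,-1,1,-1]
def fk(q,p,b=0.,c=np.pi/2):
    B=R.from_rotvec([0,0,b]).as_matrix()
    Rs=[B@x for x in rot(q,SG)]
    x=np.array([0,0,p[0]])+Rs[1]@np.array([p[1],p[2],p[3]])+Rs[3]@np.array([p[4],p[5],p[6]])+Rs[5]@np.array([p[7],p[8],p[9]])
    return x,Rs[6]@R.from_rotvec([0,0,c]).as_matrix()
E
cat > fit.py <<'E'
from kin import *
from h import get_obs
import sys
def res(p): 
    o=[]
    for q,x,r in D:
        X,A=fk(q,p); o+=list((X-x)*1000)
    return np.array(o+list((p-P0)*3))
P0=np.array([.35,.05,0,.4,-.05,0,.4,.05,0,.25])
r=least_squares(res,P0); print(r.x.round(4), r.fun[:3*len(D)].round(1))
for q,x,rv in D: print((fk(q,r.x)[1]-R.from_rotvec(rv).as_matrix()).round(3).ravel())
np.save('p.npy',r.x)
E
python3 fit.py
```

```text
[ 0.2973  0.001  -0.0289  0.521  -0.     -0.0041  0.4733  0.0018 -0.0007
  0.3096] [ 0.2 -0.   0.  -0.2  0.  -0.  -0.   0.   0.2  0.  -0.  -0.2]
[ 0.  0.  0.  0. -0. -0. -0. -0. -0.]
[-0.    -0.    -0.    -0.     0.     0.001  0.     0.001  0.   ]
[-0. -0. -0. -0.  0.  0.  0.  0. -0.]
[-0.    -0.001 -0.001 -0.     0.     0.     0.001 -0.     0.   ]
```

```bash
cat > st.py <<'E'
from h import *
from kin import *
p=np.load('p.npy')
def elbow(q):
    Rs=rot(q,SG); return np.array([0,0,p[0]])+Rs[1]@p[1:4]
def wrist(q): return elbow(q)+rot(q,SG)[3]@p[4:7]
if __name__=='__main__':
    o=get_obs();q=o['joints'];print(round(o['t'],2),q.round(3),o['position'].round(4),'\n',R.from_rotvec(o['orientation']).as_matrix().round(3).tolist(),o['contact_force'].round(1),round(o['opening'],4))
    print('elbow',elbow(q).round(3),'wrist',wrist(q).round(3),'fkerr',(fk(q,p)[0]-o['position']).round(4))
E
python3 st.py
cat > ik.py <<'E'
from st import *
lo=np.array([-2.53,-.31,-1.57,.28,-1.29,.15,-2.92]);hi=np.array([2.53,2.02,1.55,2.44,4.43,1.84,2.92])
def ik(x,A,q0,reg=.02,n=1):
    def f(q):
        X,B=fk(q,p); return np.r_[(X-x)*20,R.from_matrix(B@A.T).as_rotvec()*5,reg*(q-q0)]
    r=least_squares(f,np.clip(q0,lo+1e-3,hi-1e-3),bounds=(lo,hi)); X,B=fk(r.x,p)
    return r.x,np.linalg.norm(X-x),np.linalg.norm(R.from_matrix(B@A.T).as_rotvec())
E
python3 - <<'E'
from ik import *
# press frame guess yaw
th=np.radians(96)
px=np.array([np.cos(th),np.sin(th),0]);py=np.cross([0,0,1],px)
for lean in (35,30,25,20):
    a=np.radians(lean); z=np.sin(a)*px-np.cos(a)*np.array([0,0,1]); 
    for s in (1,-1):
        y=s*py; A=np.c_[np.cross(y,z),y,z]
        for nm,x in (('cup',np.array([.498,.356,.06])),('cupup',np.array([.498,.356,.25])),('home',np.array([.549,.026,.09])),('homeup',np.array([.549,-.08,.25])),('handle',np.array([.55,.02,.31])),('down',np.array([.56,-.08,.128]))):
            best=min((ik(x,A,np.array([-np.arctan2(x[1],x[0])+d,.6,e,1.5,g,1.0,h]),.002) for d in (0,) for e in (-.7,0,.7) for g in (-.7,0,.7,2) for h in (-2,0,2)),key=lambda t:t[1]+t[2])
            print(lean,s,nm,best[0].round(2),round(best[1],4),round(best[2],3))
E
```

```text
2.9 [-1.77   1.191  1.384  0.739 -1.197  1.773  0.147] [0.1599 0.8703 0.2589] 
 [[-0.926, 0.375, -0.037], [0.376, 0.926, -0.029], [0.024, -0.04, -0.999]] [-0.   1.1  0.3] 0.0921
elbow [-0.068  0.48   0.489] wrist [0.172 0.881 0.568] fkerr [-0.0001 -0.     -0.0002]
Still running in the background as job /tmp/bash_jobs.1000/5f20244ecd2a (pid 740). You'll get a notice when it ends.
```

Emit:
move_arm(
  moves="0 1 -4 0 0;0 1 -4 0 0;0 1 -4 0 0;0 1 -4 0 0;0 1 -4 0 0;0 1 -4 0 0;0 1 -4 0 0;0 1 -4 0 0",
)

```text
t: 3.7
position: [-0.0287, 0.6107, 0.2733]
orientation: [-0.582, -3.054, 0.057]
contact_force: [-18.5, -16.6, -0.2]
opening: 0.0919
```

```bash
python3 st.py
```

```text
3.7 [-2.53   0.894  1.543  1.683 -0.91   1.526  0.307] [-0.0287  0.6107  0.2733] 
 [[-0.929, 0.367, -0.039], [0.368, 0.929, -0.03], [0.025, -0.042, -0.999]] [-18.5 -16.6  -0.2] 0.0919
elbow [-0.316  0.257  0.623] wrist [-0.017  0.622  0.582] fkerr [-0.0009 -0.0001 -0.0001]
```

```bash
cat > sim.py <<'E'
from ik import *
vl=np.array([2.57,2.57,3.14,3.14,3.14,3.14,3.14])*.07
def row(q,x,A,tx,ty,tz,yaw,reg=.02,wp=20,wo=5,mode='clip'):
    X=x+A@np.array([tx,ty,tz])/100
    c,s=np.cos(np.radians(yaw)),np.sin(np.radians(yaw)); B=A@np.array([[c,-s,0],[s,c,0],[0,0,1]])
    qn,e1,e2=ik(X,B,q,reg,wp,wo)
    d=qn-q; k=np.max(np.abs(d)/vl)
    if k>1: d=d/k if mode=='scale' else np.clip(d,-vl,vl)
    q=q+d; x,A=fk(q,p); return q,x,A,e1,e2
def run(q,rows,**k):
    x,A=fk(q,p)
    for r in rows:
        q,x,A,e1,e2=row(q,x,A,*r[1:],**k)
        yield q,x,A
def parse(s): return [list(map(float,r.split())) for r in s.split(';')]
E
cat > t2.py <<'E'
from sim import *
q4=np.array([-1.77,1.191,1.384,.739,-1.197,1.773,.147])
for reg in (.001,.02,.2):
    for m in('clip','scale'):
        *_,l=run(q4,parse('0 1 -4 0 0')*8,reg=reg,mode=m); print(reg,m,l[0].round(3),l[1].round(3))
print('actual -2.53   0.894  1.543  1.683 -0.91   1.526  0.307')
q2=np.array([-1.496,1.025,.009,.572,-.008,1.544,-.166])
for wo in (1,5,20):
  for reg in (.001,.02,.2):
    for m in('clip','scale'):
        *_,l=run(q2,parse('0 0 5 0 0')*6,reg=reg,mode=m,wo=wo); print(wo,reg,m,l[0].round(3),l[1].round(3),l[2][:,2].round(3))
print('actual -1.532  1.266  1.337  0.28  -1.289  1.84  -0.064] [0.1821 0.921  0.2546] z -.037 -.03')
E
python3 t2.py
```

```text
0.001 clip [-2.53   0.731  1.381  1.699 -0.754  1.393  0.175] [-0.034  0.604  0.274]
0.001 scale [-2.53   0.731  1.381  1.699 -0.754  1.393  0.175] [-0.034  0.604  0.274]
0.02 clip [-2.53   0.772  1.381  1.699 -0.755  1.393  0.175] [-0.033  0.603  0.258]
0.02 scale [-2.516  0.772  1.413  1.684 -0.793  1.426  0.204] [-0.029  0.61   0.273]
0.2 clip [-2.53   0.779  1.429  1.691 -0.801  1.439  0.213] [-0.033  0.605  0.274]
0.2 scale [-2.53   0.779  1.429  1.691 -0.801  1.439  0.213] [-0.033  0.605  0.274]
actual -2.53   0.894  1.543  1.683 -0.91   1.526  0.307
1 0.001 clip [-1.869  1.58   1.273  0.28  -1.29   1.365  0.245] [-0.14   1.012 -0.055] [-0.007  0.115 -0.993]
1 0.001 scale [-1.495  1.281  1.274  0.28  -1.29   1.5   -0.102] [0.23  1.015 0.244] [ 0.014  0.277 -0.961]
1 0.02 clip [-1.779  1.515  1.271  0.28  -1.29   1.208  0.177] [-0.05   1.088  0.023] [-0.002  0.33  -0.944]
1 0.02 scale [-1.533  1.279  1.284  0.28  -1.29   1.429 -0.063] [0.201 1.042 0.254] [ 0.034  0.344 -0.939]
1 0.2 clip [-1.479  1.214  0.153  0.28  -0.129  0.864 -0.121] [0.173 1.166 0.297] [ 0.106  0.701 -0.706
[... 796 characters left out ...]
-1.29   1.837  0.178] [-0.073  0.9    0.036] [-0.021 -0.27  -0.963]
20 0.001 scale [-1.495  1.301  1.3    0.28  -1.29   1.754 -0.099] [0.213 0.939 0.217] [-0.047  0.02  -0.999]
20 0.02 clip [-1.796  1.499  1.289  0.28  -1.29   1.837  0.178] [-0.073  0.9    0.036] [-0.021 -0.27  -0.963]
20 0.02 scale [-1.495  1.301  1.3    0.28  -1.29   1.754 -0.099] [0.213 0.939 0.217] [-0.047  0.02  -0.999]
20 0.2 clip [-1.661  1.438  1.285  0.28  -1.284  1.761  0.076] [0.053 0.938 0.086] [-0.048 -0.134 -0.99 ]
20 0.2 scale [-1.571  1.308  1.277  0.28  -1.233  1.709 -0.016] [0.153 0.961 0.207] [-0.005  0.037 -0.999]
actual -1.532  1.266  1.337  0.28  -1.289  1.84  -0.064] [0.1821 0.921  0.2546] z -.037 -.03
```

```bash
cat > t3.py <<'E'
from sim import *
q2=np.array([-1.496,1.025,.009,.572,-.008,1.544,-.166])
for wo in (20,40,80):
  for reg in (.001,.02,.1):
        *_,l=run(q2,parse('0 0 5 0 0')*6,reg=reg,mode='scale',wo=wo); print(wo,reg,l[0].round(3),l[1].round(3),l[2][:,2].round(3))
print('actual -1.532  1.266  1.337  0.28  -1.289  1.84  -0.064] [0.1821 0.921  0.2546] z -.037 -.03')
q5=np.array([-2.53,.894,1.543,1.683,-.91,1.526,.307])
for wo in (20,40):
    rows=parse('0 -3 0 0 0')*5+parse('0 0 0 -5 0')*40
    for i,l in enumerate(run(q5,rows,reg=.02,mode='scale',wo=wo)):
        if i%4==3: print(wo,i,l[0].round(2),l[1].round(3),l[2][:,2].round(3))
E
python3 t3.py
```

```text
20 0.001 [-1.495  1.301  1.3    0.28  -1.29   1.754 -0.099] [0.213 0.939 0.217] [-0.047  0.02  -0.999]
20 0.02 [-1.495  1.301  1.3    0.28  -1.29   1.754 -0.099] [0.213 0.939 0.217] [-0.047  0.02  -0.999]
20 0.1 [-1.524  1.301  1.313  0.28  -1.29   1.745 -0.071] [0.191 0.946 0.219] [-0.033  0.027 -0.999]
40 0.001 [-1.495  1.303  1.302  0.28  -1.29   1.771 -0.099] [0.212 0.934 0.216] [-0.052  0.002 -0.999]
40 0.02 [-1.495  1.303  1.302  0.28  -1.29   1.771 -0.099] [0.212 0.934 0.216] [-0.052  0.002 -0.999]
40 0.1 [-1.522  1.303  1.314  0.28  -1.29   1.765 -0.072] [0.191 0.94  0.217] [-0.038  0.006 -0.999]
80 0.001 [-1.5    1.303  1.305  0.28  -1.29   1.774 -0.094] [0.207 0.934 0.216] [-0.05  -0.002 -0.999]
80 0.02 [-1.501  1.303  1.305  0.28  -1.29   1.774 -0.093] [0.206 0.934 0.216] [-0.049 -0.001 -0.999]
80 0.1 [-1.521  1.304  1.315  0.28  -1.29   1.77  -0.073] [0.191 0.938 0.216] [-0.039  0.    -0.999]
actual -1.532  1.266  1.337  0.28  -1.289  1.84  -0.064] [0.1821 0.921  0.2546] z -.037 -.03
20 3 [-2.41  0.83  1.55  1.78 -0.84  1.46  0.5 ] [0.082 0.567 0.27 ] [-0.038 -0.029 -0.99
[... 1252 characters left out ...]
-0.13] [0.137 0.571 0.543] [-0.079 -0.133 -0.988]
40 19 [-1.41  0.26  0.07  1.17 -0.07  1.84 -0.17] [0.133 0.547 0.562] [-0.075 -0.111 -0.991]
40 23 [-1.42  0.21  0.08  1.2  -0.07  1.84 -0.17] [0.129 0.528 0.578] [-0.07  -0.089 -0.994]
40 27 [-1.44  0.17  0.09  1.22 -0.07  1.84 -0.17] [0.127 0.512 0.592] [-0.065 -0.067 -0.996]
40 31 [-1.46  0.13  0.11  1.23 -0.07  1.84 -0.17] [0.124 0.499 0.605] [-0.061 -0.045 -0.997]
40 35 [-1.48  0.1   0.14  1.24 -0.07  1.84 -0.17] [0.122 0.487 0.617] [-0.056 -0.023 -0.998]
40 39 [-1.53  0.06  0.19  1.25 -0.06  1.84 -0.18] [0.121 0.476 0.628] [-0.051 -0.001 -0.999]
40 43 [-1.6   0.03  0.25  1.26 -0.06  1.84 -0.18] [0.119 0.466 0.639] [-0.046  0.02  -0.999]
```

Emit:
move_arm(
  moves="0 -2 0 0 0;0 -3 0 -2 0;0 -3 0 -4 0;0 -2 0 -5 0;0 0 0 -5 0;0 0 0 -5 0;0 0 0 -5 0;0 0 0 -5 0;0 0 0 -5 0;0 0 0 -5 0;0 0 0 -5 0;0 0 0 -5 0",
)

```text
t: 4.9
position: [0.0886, 0.5968, 0.5497]
orientation: [-0.585, -3.041, 0.186]
contact_force: [0.4, 0.3, -0.0]
opening: 0.0915
```

```bash
python3 st.py
```

```text
4.9 [-1.716  0.341  0.402  1.108 -0.17   1.838 -0.172] [0.0886 0.5968 0.5497] 
 [[-0.928, 0.367, -0.061], [0.372, 0.922, -0.11], [0.016, -0.125, -0.992]] [ 0.4  0.3 -0. ] 0.0915
elbow [0.003 0.178 0.788] wrist [0.108 0.634 0.857] fkerr [0.0004 0.0011 0.0008]
```

Works much as modelled. Keep pushing up and see the tilt rate.

Emit:
move_arm(
  moves="0 0 0 -5 0;0 0 0 -5 0;0 0 0 -5 0;0 0 0 -5 0;0 0 0 -5 0;0 0 0 -5 0;0 0 0 -5 0;0 0 0 -5 0;0 0 0 -5 0;0 0 0 -5 0",
)

```text
t: 5.9
position: [0.0886, 0.5197, 0.7564]
orientation: [-0.587, -2.996, -0.392]
contact_force: [0.5, -0.3, 0.1]
opening: 0.0916
```

```bash
python3 st.py
```

```text
5.9 [-1.635  0.063  0.224  0.98  -0.071  1.842 -0.257] [0.0886 0.5197 0.7564] 
 [[-0.925, 0.379, -0.014], [0.363, 0.895, 0.26], [0.111, 0.236, -0.965]] [ 0.5 -0.3  0.1] 0.0916
elbow [0.027 0.035 0.817] wrist [0.092 0.439 1.056] fkerr [ 0.0001 -0.0024  0.0005]
```

Emit:
move_arm(
  moves="0 0 1 -5 0;0 0 1 -5 0;0 0 1 -5 0;0 0 1 -5 0;0 0 1 -5 0;0 0 1 -5 0",
)

```text
t: 6.5
position: [0.102, 0.4678, 0.8745]
orientation: [-0.58, -2.916, -0.751]
contact_force: [-0.5, 0.0, 0.1]
opening: 0.0915
```

```bash
python3 st.py
```

```text
6.5 [-1.474 -0.03   0.089  0.833 -0.068  1.842 -0.242] [0.102  0.4678 0.8745] 
 [[-0.926, 0.378, 0.021], [0.341, 0.809, 0.479], [0.164, 0.451, -0.877]] [-0.5  0.   0.1] 0.0915
elbow [ 0.027 -0.017  0.818] wrist [0.095 0.317 1.147] fkerr [-0.0001 -0.0045 -0.0005]
```

Emit:
move_arm(
  moves="0 0 1 -5 0;0 0 1 -5 0;0 0 0 0 0",
)

```text
t: 6.8
position: [0.1052, 0.4361, 0.9148]
orientation: [-0.581, -2.879, -0.876]
contact_force: [-0.7, -0.7, 0.1]
opening: 0.0922
```

```bash
python3 st.py
cat > t4.py <<'E'
from h import *
# press yaw: base top plane points & rods
for n in ['top','scene']:
    P=np.load(n+'0.npy').reshape(-1,3);P=P[~np.isnan(P[:,0])]
    m=(abs(P[:,0]-.55)<.14)&(abs(P[:,1]-.07)<.17); B=P[m]
    print(n,np.histogram(B[:,2],np.arange(0,.04,.002))[0])
    Q=B[(B[:,2]>.012)&(B[:,2]<.026)]
    r=cv2.minAreaRect((Q[:,:2]*1000).astype(np.float32)); print('base',r,len(Q))
    for lo,hi in ((.12,.136),(.3,.33),(.14,.16),(.2,.23)):
        Q=B[(B[:,2]>lo)&(B[:,2]<hi)]
        if len(Q)>5: print(lo,len(Q),Q.mean(0).round(3),Q.min(0).round(3),Q.max(0).round(3),cv2.minAreaRect((Q[:,:2]*1000).astype(np.float32)))
E
python3 t4.py
```

```text
6.8 [-1.364 -0.071  0.014  0.791 -0.088  1.842 -0.226] [0.1052 0.4361 0.9148] 
 [[-0.925, 0.378, 0.036], [0.334, 0.765, 0.551], [0.181, 0.522, -0.834]] [-0.7 -0.7  0.1] 0.0922
elbow [ 0.021 -0.041  0.817] wrist [0.094 0.262 1.173] fkerr [-0.0001 -0.0051 -0.001 ]
top [2047 1404  598  161   47   31   75  263  494  539  360  125   45   11
    9    2    5    4   12]
base ((512.943359375, 85.60099029541016), (175.13853454589844, 280.5804138183594), 6.173285961151123) 1901
0.12 169 [0.54  0.126 0.131] [ 0.474 -0.098  0.12 ] [0.689 0.153 0.136] ((613.186767578125, 49.834686279296875), (103.0758056640625, 318.39202880859375), 44.037227630615234)
0.3 306 [0.546 0.036 0.318] [0.501 0.024 0.3  ] [0.591 0.052 0.326] ((546.51806640625, 37.4560546875), (90.03436279296875, 22.54196548461914), 5.67811918258667)
0.14 137 [0.536 0.131 0.145] [0.476 0.112 0.14 ] [0.598 0.154 0.159] ((536.7008056640625, 133.20376586914062), (123.75852966308594, 31.91745948791504), 5.504334926605225)
0.2 194 [0.538 0.089 0.219] [0.496 0.057 0.201] [0.585 0.104 0.23 ] ((542.3011474609375, 78.10626220703125), (89.027000427
[... 229 characters left out ...]
 18.61696434020996) 1362
0.12 198 [0.537 0.123 0.129] [ 0.477 -0.1    0.12 ] [0.689 0.147 0.136] ((614.07470703125, 48.56500244140625), (100.8813247680664, 316.4832763671875), 44.60565948486328)
0.3 223 [0.545 0.03  0.316] [0.503 0.022 0.301] [0.594 0.041 0.323] ((548.7469482421875, 32.117427825927734), (90.67317962646484, 16.9752140045166), 3.8233015537261963)
0.14 85 [0.527 0.122 0.146] [0.48  0.107 0.14 ] [0.597 0.144 0.16 ] ((537.6636962890625, 121.20051574707031), (35.30009460449219, 117.6329116821289), 84.81930541992188)
0.2 194 [0.536 0.071 0.217] [0.498 0.053 0.2  ] [0.59  0.092 0.23 ] ((543.6558837890625, 71.41603088378906), (37.88339614868164, 92.28705596923828), 87.92876434326172)
```

Emit:
move_arm(
  moves="0 0 0 1 7.88;0 0 0 2 7.88;0 0 0 2 7.88;0 0 0 2 7.88;0 0 0 2 7.88;0 0 0 2 7.88;0 0 0 2 7.88;0 0 0 2 7.88;0 0 0 2 7.88;0 0 0 0 0",
)

```text
t: 7.8
position: [0.1103, 0.5336, 0.7627]
orientation: [-1.964, -1.844, -0.57]
contact_force: [-0.9, 0.8, 0.4]
opening: 0.092
```

```bash
python3 st.py
cat > go.py <<'E'
import sys
from st import *
o=get_obs();A=R.from_rotvec(o['orientation']).as_matrix();x=o['position']
print('z',A[:,2].round(3),'y',A[:,1].round(3),'grasp',(x-.008*A[:,2]).round(4))
for a in sys.argv[1:]:
    g=np.array(list(map(float,a.split(',')))); t=g+.008*A[:,2]
    print(a,'shift cm',(A.T@(t-x)*100).round(2)); x=t
E
python3 go.py .3,.42,.65 .498,.30,.30 .498,.356,.12 .498,.356,.058
```

```text
7.8 [-1.299 -0.091 -0.077  1.208 -0.08   1.462 -1.455] [0.1103 0.5336 0.7627] 
 [[0.054, 0.998, 0.031], [0.842, -0.062, 0.536], [0.537, -0.003, -0.843]] [-0.9  0.8  0.4] 0.092
elbow [ 0.015 -0.052  0.816] wrist [0.1   0.364 1.024] fkerr [-0.     -0.0048 -0.0011]
z [ 0.031  0.536 -0.843] y [ 0.998 -0.062 -0.003] grasp [0.1101 0.5293 0.7695]
.3,.42,.65 shift cm [-14.59  19.67   4.8 ]
.498,.30,.30 shift cm [-27.83  20.62  23.69]
.498,.356,.12 shift cm [-4.96 -0.29 18.18]
.498,.356,.058 shift cm [-3.33  0.02  5.23]
```

```bash
cat > t5.py <<'E'
from sim import *
q=get_obs()['joints']; x,A=fk(q,p)
wps=[(.3,.42,.65),(.498,.30,.30),(.498,.356,.12),(.498,.356,.058),(.498,.356,.2),(.50,.33,.42),(.55,-.12,.42),(.55,-.12,.27),(.549,.027,.135),(.549,.027,.088)]
for w in wps:
    t=np.array(w)+.008*A[:,2]; x,_=fk(q,p); n=int(np.ceil(np.linalg.norm(t-x)/.04))
    for i in range(n):
        qn,e1,e2=ik(x+(t-x)*(i+1)/n,A,q,.02,20,20); q=qn
    print(w,n,q.round(2),round(e1,4),round(e2,4),'elb',elbow(q).round(2),'wr',wrist(q).round(2))
E
python3 t5.py
```

```text
(0.3, 0.42, 0.65) 7 [-1.15 -0.17  0.27  1.54 -0.29  1.32 -0.93] 0.0 0.0 elb [-0.01 -0.09  0.81] wr [0.29 0.26 0.91]
(0.498, 0.3, 0.3) 11 [-0.85  0.22  0.6   1.96 -0.82  0.98  0.13] 0.0 0.0 elb [0.1  0.07 0.81] wr [0.49 0.14 0.55]
(0.498, 0.356, 0.12) 5 [-0.78  0.52  0.43  2.04 -1.23  0.75  0.5 ] 0.0 0.0 elb [0.2  0.16 0.75] wr [0.49 0.19 0.37]
(0.498, 0.356, 0.058) 2 [-0.57  0.61  0.17  2.04 -1.29  0.61  0.63] 0.0 0.0 elb [0.27 0.14 0.72] wr [0.49 0.19 0.31]
(0.498, 0.356, 0.2) 4 [-0.69  0.37  0.31  1.99 -0.97  0.77  0.23] 0.0 0.0 elb [0.16 0.1  0.78] wr [0.49 0.19 0.45]
(0.5, 0.33, 0.42) 6 [-0.75  0.12  0.4   1.76 -0.63  1.11 -0.18] 0.0 0.0 elb [0.06 0.02 0.81] wr [0.49 0.17 0.67]
(0.55, -0.12, 0.42) 12 [-0.12  0.33  0.72  1.57 -0.69  1.65  0.61] 0.0 0.0 elb [ 0.17 -0.01  0.79] wr [ 0.54 -0.28  0.67]
(0.55, -0.12, 0.27) 4 [-0.08  0.47  0.68  1.75 -0.78  1.43  0.81] 0.0 0.0 elb [ 0.24 -0.01  0.76] wr [ 0.54 -0.28  0.52]
(0.549, 0.027, 0.135) 5 [-0.24  0.56  0.55  1.97 -0.98  1.1   0.85] 0.0 0.0 elb [0.27 0.04 0.74] wr [ 0.54 -0.14  0.39]
(0.549, 0.027, 0.088) 2 [-0.21  0.63  0.52  1.98 -1.05  1.05  0.93] 0.0 0.0 elb [0.31 0.04 0.72] wr [ 0.54 -0.14  0.34]
```

Emit:
move_arm(
  moves="0 -2.1 2.8 0.7 0;0 -2.1 2.8 0.7 0;0 -2.1 2.8 0.7 0;0 -2.1 2.8 0.7 0;0 -2.1 2.8 0.7 0;0 -2.1 2.8 0.7 0;0 -2.1 2.8 0.7 0;0 -2.5 1.9 2.1 0;0 -2.5 1.9 2.1 0;0 -2.5 1.9 2.1 0;0 -2.5 1.9 2.1 0;0 -2.5 1.9 2.1 0;0 -2.5 1.9 2.1 0;0 -2.5 1.9 2.1 0;0 -2.5 1.9 2.1 0;0 -2.5 1.9 2.1 0;0 -2.5 1.9 2.1 0;0 -2.5 1.9 2.1 0;0 0 0 0 0",
)

```text
t: 9.7
position: [0.5015, 0.3036, 0.298]
orientation: [-1.964, -1.841, -0.57]
contact_force: [-1.2, -0.3, -0.4]
opening: 0.0919
```

```bash
python3 st.py;python3 go.py .4985,.356,.12 .4985,.356,.058
python3 - <<'E'
from h import *
im=snap('scene','s1.png');snap('top','t1.png')
E
```

```text
9.7 [-0.903  0.222  0.67   1.953 -0.837  1.     0.145] [0.5015 0.3036 0.298 ] 
 [[0.056, 0.998, 0.03], [0.841, -0.063, 0.538], [0.539, -0.004, -0.842]] [-1.2 -0.3 -0.4] 0.0919
elbow [0.094 0.073 0.805] wrist [0.493 0.133 0.558] fkerr [-0.0008 -0.0038 -0.0012]
z [ 0.03   0.538 -0.842] y [ 0.998 -0.063 -0.004] grasp [0.5013 0.2993 0.3047]
.4985,.356,.12 shift cm [-5.2  -0.56 18.6 ]
.4985,.356,.058 shift cm [-3.34  0.03  5.22]
```

View pics/s1.png

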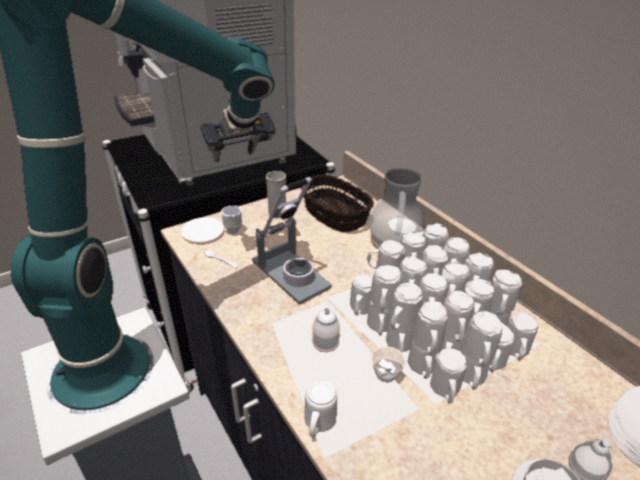

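View pics/t1.png

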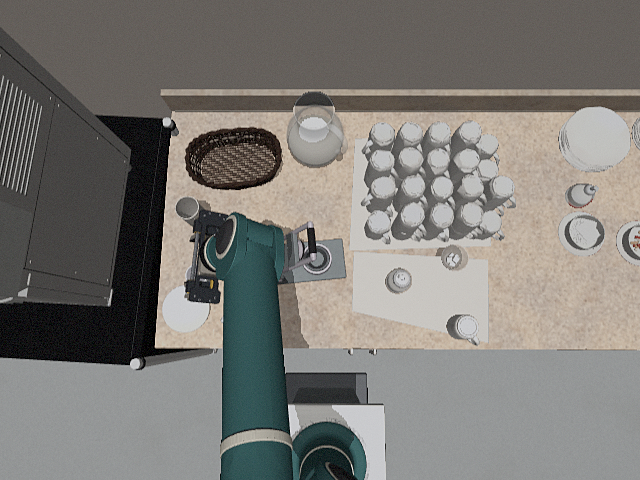

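Emit:
move_arm(
  moves="0 -0.9 -0.1 3.1 0;0 -0.9 -0.1 3.1 0;0 -0.9 -0.1 3.1 0;0 -0.9 -0.1 3.1 0;0 -0.8 -0.1 3.1 0;0 -0.8 -0.1 3.1 0;0 -0.5 0 0.8 0;0 -0.5 0 0.8 0;0 -0.5 0 0.8 0;0 -0.5 0 0.8 0;0 -0.5 0 0.8 0;0 -0.5 0 0.8 0;0 -0.3 0 0.4 0;0 0 0 0 0",
)

```text
t: 11.2
position: [0.4988, 0.3654, 0.0579]
orientation: [-1.957, -1.841, -0.582]
contact_force: [0.2, -0.9, 0.9]
opening: 0.0914
```

```bash
python3 st.py;python3 go.py .4985,.356,.058;  python3 - <<'E'
from h import *
im=snap('scene');cv2.imwrite('pics/s2.png',cv2.resize(im['pixels'][130:290,150:350],None,fx=4,fy=4)[:600,:800])
im=snap('top');cv2.imwrite('pics/t2.png',cv2.resize(im['pixels'][190:310,150:350],None,fx=4,fy=4))
E
```

```text
11.2 [-0.545  0.597  0.134  2.041 -1.28   0.601  0.624] [0.4988 0.3654 0.0579] 
 [[0.051, 0.998, 0.034], [0.836, -0.061, 0.545], [0.546, 0.0, -0.838]] [ 0.2 -0.9  0.9] 0.0914
elbow [0.266 0.128 0.728] wrist [0.49  0.193 0.316] fkerr [-0.0007 -0.0035 -0.0015]
z [ 0.034  0.545 -0.838] y [ 0.998 -0.061  0.   ] grasp [0.4986 0.361  0.0646]
.4985,.356,.058 shift cm [-0.78  0.02  0.28]
```

View pics/s2.png

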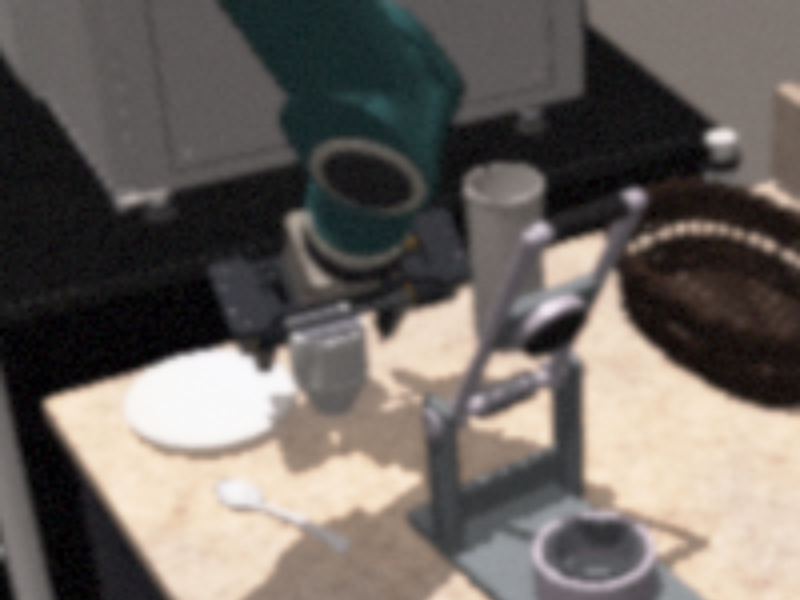

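View pics/t2.png

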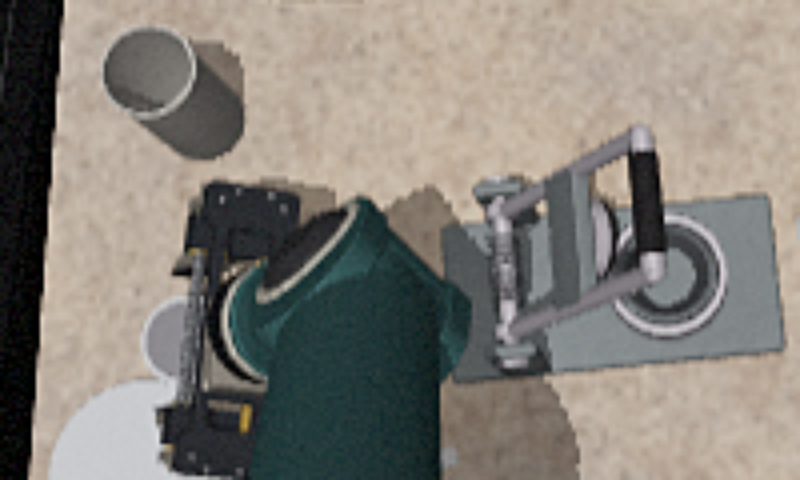

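Emit:
move_arm(
  moves="0 -0.4 0 0.1 0;0 -0.3 0 0 0;0 0 0 0 0;120 0 0 0 0;180 0 0 0 0;220 0 0 0 0;220 0 0 0 0;220 0 0 0 0;220 0 0 0 0;220 0 0 0 0",
  force=30,
)

```text
t: 12.3
position: [0.4981, 0.359, 0.0518]
orientation: [-1.96, -1.84, -0.579]
contact_force: [0.4, -0.1, -0.9]
opening: 0.0614
```

```bash
python3 st.py;python3 go.py .4985,.356,.2 .50,.33,.42 .55,-.12,.42 .55,-.12,.27
```

```text
12.3 [-0.517  0.604  0.11   2.046 -1.281  0.589  0.64 ] [0.4981 0.359  0.0518] 
 [[0.053, 0.998, 0.033], [0.837, -0.063, 0.543], [0.544, -0.002, -0.839]] [ 0.4 -0.1 -0.9] 0.0614
elbow [0.272 0.122 0.725] wrist [0.489 0.187 0.31 ] fkerr [-0.0007 -0.0035 -0.0015]
z [ 0.033  0.543 -0.839] y [ 0.998 -0.063 -0.002] grasp [0.4978 0.3546 0.0585]
.4985,.356,.2 shift cm [  7.82   0.04 -11.79]
.50,.33,.42 shift cm [  9.81   0.28 -19.86]
.55,-.12,.42 shift cm [-37.41   7.81 -24.28]
.55,-.12,.27 shift cm [-8.16  0.02 12.58]
```

Emit:
move_arm(
  moves="220 0.3 0 -0.5 0;220 0.7 0 -1 0;220 1.3 0 -2 0;220 1.3 0 -2 0;220 1.3 0 -2 0;220 1.3 0 -2 0;220 1.3 0 -2 0;220 1.3 0 -2.5 0;220 1.3 0 -2.5 0;220 1.3 0 -2.5 0;220 1.3 0 -2.5 0;220 1.3 0 -2.5 0;220 1.3 0 -2.5 0;220 1.3 0 -2.5 0;220 1 0 -2 0;220 0.7 0 -1.4 0;220 0 0 0 0",
)

```text
t: 14.0
position: [0.4977, 0.3358, 0.4254]
orientation: [-1.959, -1.84, -0.583]
contact_force: [1.1, 0.2, -2.2]
opening: 0.061
```

```bash
python3 st.py;python3 go.py .55,-.12,.42 .55,-.12,.27;  python3 - <<'E'
from h import *
im=snap('scene','s3.png')
E
```

```text
14.0 [-0.706  0.1    0.35   1.759 -0.627  1.111 -0.19 ] [0.4977 0.3358 0.4254] 
 [[0.052, 0.998, 0.036], [0.836, -0.063, 0.544], [0.546, 0.001, -0.838]] [ 1.1  0.2 -2.2] 0.061
elbow [0.059 0.012 0.816] wrist [0.488 0.164 0.684] fkerr [-0.0006 -0.0044 -0.0013]
z [ 0.036  0.544 -0.838] y [ 0.998 -0.063  0.001] grasp [0.4975 0.3315 0.4321]
.55,-.12,.42 shift cm [-38.15   8.09 -23.38]
.55,-.12,.27 shift cm [-8.18 -0.02 12.57]
```

View pics/s3.png

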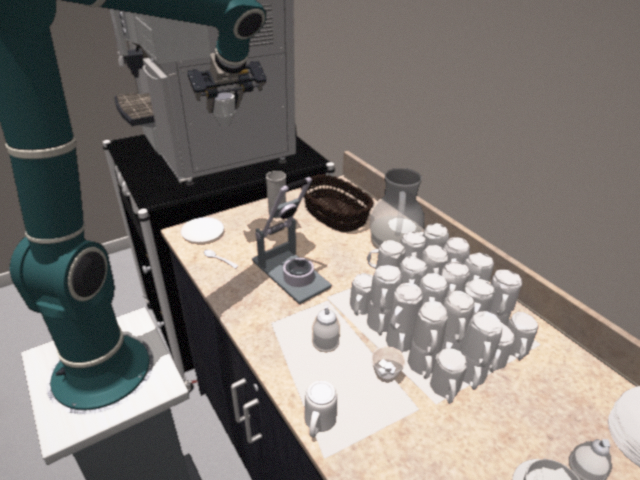

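Emit:
move_arm(
  moves="220 -1.5 0.3 -0.9 0;220 -2.9 0.6 -1.8 0;220 -2.9 0.6 -1.8 0;220 -2.9 0.6 -1.8 0;220 -2.9 0.6 -1.8 0;220 -2.9 0.6 -1.8 0;220 -2.9 0.6 -1.8 0;220 -2.9 0.6 -1.8 0;220 -2.9 0.6 -1.8 0;220 -2.9 0.6 -1.8 0;220 -2.9 0.6 -1.8 0;220 -2.9 0.6 -1.8 0;220 -2.9 0.6 -1.8 0;220 -1.5 0.6 -0.9 0;220 -0.5 0 0 0;220 0 0 0 0",
)

```text
t: 15.65
position: [0.5495, -0.1167, 0.409]
orientation: [-1.96, -1.836, -0.576]
contact_force: [0.0, 0.9, -2.9]
opening: 0.0614
```

```bash
python3 st.py;  python3 - <<'E'
from h import *
im=snap('scene','s4.png');P=cloud(im)
im=snap('top','t4.png');P2=cloud(im)
# refined ring, now visible; handle
from scipy.optimize import least_squares
for n,Q in (('scene',P),('top',P2)):
    Q=Q.reshape(-1,3);Q=Q[~np.isnan(Q[:,0])]
    T=Q[(np.hypot(Q[:,0]-.549,Q[:,1]-.027)<.055)&(abs(Q[:,2]-.058)<.004)]
    g=np.array([(x,y) for x in np.arange(.535,.565,.001) for y in np.arange(.01,.042,.001)])
    d=np.hypot(T[:,0][:,None]-g[:,0],T[:,1][:,None]-g[:,1])
    s=((d>.0285)&(d<.0435)).sum(0); b=g[s>=s.max()-1]; print(n,len(T),s.max(),b.mean(0))
E
python3 go.py .55,-.12,.27 .549,.027,.140 .549,.027,.088
```

```text
15.65 [-0.09   0.342  0.702  1.571 -0.698  1.647  0.621] [ 0.5495 -0.1167  0.409 ] 
 [[0.056, 0.998, 0.031], [0.837, -0.064, 0.544], [0.545, -0.005, -0.839]] [ 0.   0.9 -2.9] 0.0614
elbow [ 0.177 -0.013  0.788] wrist [ 0.542 -0.29   0.668] fkerr [-0.0001 -0.0045 -0.0007]
scene 242 221 [0.55  0.026]
top 252 223 [0.548 0.029]
z [ 0.031  0.544 -0.838] y [ 0.998 -0.061 -0.003] grasp [ 0.5495 -0.1196  0.4169]
.55,-.12,.27 shift cm [-8.04  0.1  12.3 ]
.549,.027,.140 shift cm [ 5.21 -0.96 18.9 ]
.549,.027,.088 shift cm [-2.84  0.02  4.36]
```

View pics/s4.png

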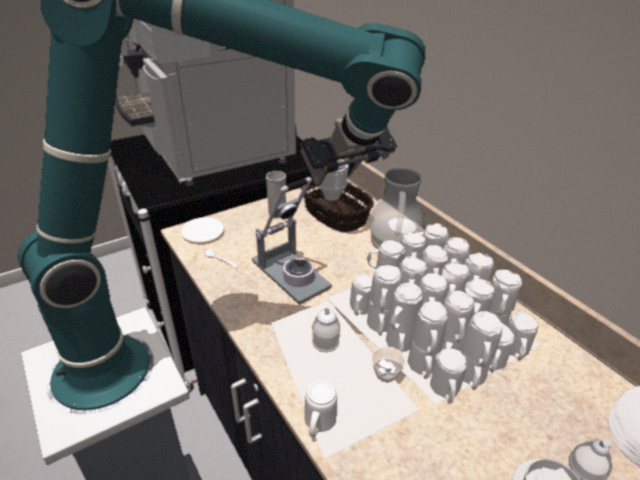

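Emit:
move_arm(
  moves="220 -1.3 0 2 0;220 -1.3 0 2 0;220 -1.3 0 2 0;220 -1.3 0 2 0;220 -1.3 0 2 0;220 -1.3 0 2 0;220 0.7 -0.1 2.5 0;220 0.7 -0.2 2.5 0;220 0.7 -0.1 2.5 0;220 0.7 -0.2 2.5 0;220 0.7 -0.1 2.5 0;220 0.7 -0.2 2.5 0;220 0.7 -0.1 2.5 0;220 0.2 0 0.9 0;220 0 0 0 0;220 0 0 0 0",
)

```text
t: 17.35
position: [0.549, 0.0259, 0.142]
orientation: [-1.961, -1.841, -0.579]
contact_force: [0.7, -1.1, -2.8]
opening: 0.0613
```

```bash
python3 st.py;  python3 go.py .549,.026,.130 .549,.026,.088
python3 - <<'E'
from h import *
im=snap('scene');P=cloud(im);cv2.imwrite('pics/s5.png',cv2.resize(im['pixels'][160:320,200:400],None,fx=4,fy=4,interpolation=cv2.INTER_CUBIC)[:600])
im=snap('top');P2=cloud(im);cv2.imwrite('pics/t5.png',cv2.resize(im['pixels'][190:310,240:440],None,fx=4,fy=4))
E
```

```text
17.35 [-0.219  0.537  0.548  1.959 -0.958  1.122  0.842] [0.549  0.0259 0.142 ] 
 [[0.053, 0.998, 0.034], [0.838, -0.063, 0.543], [0.544, -0.0, -0.839]] [ 0.7 -1.1 -2.8] 0.0613
elbow [0.267 0.03  0.744] wrist [ 0.54  -0.147  0.4  ] fkerr [-0.0001 -0.0039 -0.0012]
z [ 0.034  0.543 -0.839] y [ 0.998 -0.063 -0.   ] grasp [0.5487 0.0215 0.1487]
.549,.026,.130 shift cm [-0.64 -0.    1.81]
.549,.026,.088 shift cm [-2.28  0.    3.52]
```

View pics/s5.png

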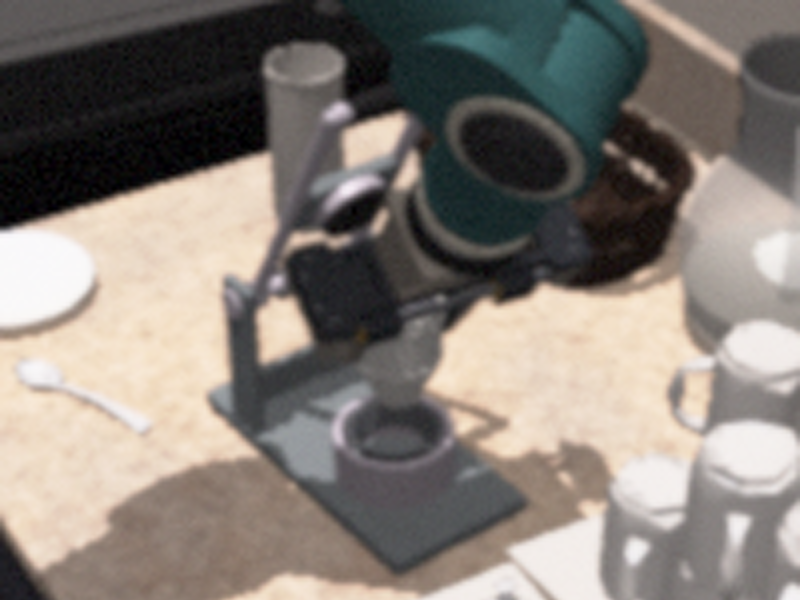

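View pics/t5.png

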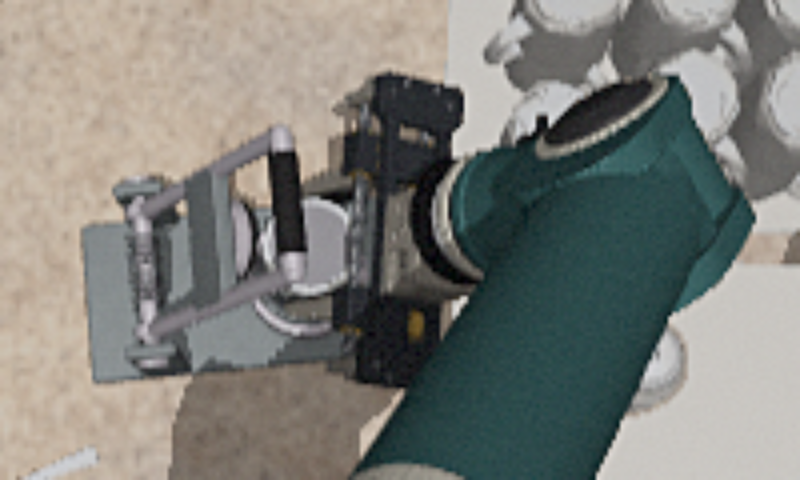

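Run:
```python
from h import *
from scipy.optimize import least_squares
for n in ('scene','top'):
    P=cloud(snap(n)).reshape(-1,3);P=P[~np.isnan(P[:,0])]
    Q=P[(np.hypot(P[:,0]-.549,P[:,1]-.026)<.045)&(P[:,2]>.128)&(P[:,2]<.172)]
    T=Q[Q[:,2]>.160]; S=Q[Q[:,2]<.16]
    print(n,len(T),T.min(0).round(3),T.max(0).round(3),len(S))
    if len(S)>10:
        r=least_squares(lambda c:np.hypot(S[:,0]-c[0],S[:,1]-c[1])-.0312,[.549,.026],loss='soft_l1',f_scale=.002);print(r.x)
```

```text
scene 42 [ 0.536 -0.011  0.16 ] [0.582 0.012 0.171] 220
[0.55134924 0.02344614]
top 285 [ 0.504 -0.001  0.16 ] [0.593 0.053 0.172] 55
[0.54758827 0.02536912]
```

Emit:
move_arm(
  moves="220 0 0 0.5 0;220 0 0 0.5 0;220 -0.3 0 0.5 0;220 -0.3 0 0.5 0;220 -0.3 0 0.5 0;220 -0.3 0 0.5 0;220 -0.4 0 0.5 0;220 -0.4 0 0.5 0;220 -0.3 0 0.3 0;220 0 0 0 0",
)

```text
t: 18.55
position: [0.5483, 0.0303, 0.0919]
orientation: [-1.96, -1.839, -0.577]
contact_force: [-0.2, 0.2, -3.2]
opening: 0.0615
```

```bash
python3 st.py;  python3 go.py .549,.0252,.089
```

```text
18.55 [-0.195  0.618  0.509  1.977 -1.03   1.067  0.926] [0.5483 0.0303 0.0919] 
 [[0.054, 0.998, 0.032], [0.837, -0.063, 0.543], [0.544, -0.003, -0.839]] [-0.2  0.2 -3.2] 0.0615
elbow [0.303 0.03  0.721] wrist [ 0.54  -0.143  0.35 ] fkerr [-0.0001 -0.0038 -0.0012]
z [ 0.032  0.543 -0.839] y [ 0.998 -0.063 -0.003] grasp [0.548  0.026  0.0987]
.549,.0252,.089 shift cm [-0.59  0.1   0.77]
```

Emit:
move_arm(
  moves="220 -0.2 0 0.2 0;220 -0.2 0.1 0.3 0;220 0 0 0 0",
)

```text
t: 18.85
position: [0.5496, 0.0299, 0.086]
orientation: [-1.96, -1.84, -0.578]
contact_force: [0.2, -0.5, -3.4]
opening: 0.0611
```

Emit:
move_arm(
  moves="220 -0.1 0 0.2 0;220 -0.1 0 0.1 0;220 0 0 0 0",
)

```text
t: 19.15
position: [0.5494, 0.03, 0.0826]
orientation: [-1.959, -1.839, -0.578]
contact_force: [-1.1, -0.2, -1.9]
opening: 0.0615
```

Emit:
move_arm(
  moves="220 -0.06 0 0.1 0;220 0 0 0 0",
)

```text
t: 19.35
position: [0.5492, 0.0303, 0.0816]
orientation: [-1.958, -1.839, -0.578]
contact_force: [-1.9, 1.2, -0.0]
opening: 0.061
```

Emit:
move_arm(
  moves="200 0 0 0 0;160 0 0 0 0;100 0 0 0 0;50 0 0 0 0;0 0 0 0 0;0 0 0 0 0;0 0 0 0 0;0 0 0 0 0",
)

```text
t: 20.15
position: [0.5498, 0.0297, 0.0816]
orientation: [-1.96, -1.84, -0.579]
contact_force: [-0.5, -0.5, -0.0]
opening: 0.0918
```

```bash
python3 st.py
python3 - <<'E'
from h import *
from scipy.optimize import least_squares
for n in ('scene','top'):
    im=snap(n);P=cloud(im).reshape(-1,3);P=P[~np.isnan(P[:,0])]
    if n=='scene':cv2.imwrite('pics/s6.png',cv2.resize(im['pixels'][160:320,200:400],None,fx=4,fy=4,interpolation=cv2.INTER_CUBIC)[:600])
    Q=P[(np.hypot(P[:,0]-.549,P[:,1]-.026)<.04)&(P[:,2]>.066)&(P[:,2]<.125)]
    T=Q[Q[:,2]>.102]; S=Q[Q[:,2]<.1]
    print(n,len(T),T.min(0).round(3),T.max(0).round(3),T.mean(0).round(3),np.median(T[:,2]),len(S))
    if len(S)>10:
        r=least_squares(lambda c:np.hypot(S[:,0]-c[0],S[:,1]-c[1])-.0312,[.549,.026],loss='soft_l1',f_scale=.002);print(r.x)
E
```

```text
20.15 [-0.187  0.637  0.501  1.976 -1.046  1.058  0.945] [0.5498 0.0297 0.0816] 
 [[0.053, 0.998, 0.033], [0.837, -0.063, 0.543], [0.544, -0.001, -0.839]] [-0.5 -0.5 -0. ] 0.0918
elbow [0.311 0.029 0.715] wrist [ 0.541 -0.143  0.34 ] fkerr [-0.0001 -0.0038 -0.0012]
scene 37 [ 0.53  -0.005  0.102] [0.57  0.058 0.111] [0.546 0.02  0.107] 0.1069541388466756 176
[0.55191325 0.02922621]
top 260 [0.518 0.004 0.102] [0.578 0.058 0.114] [0.546 0.025 0.108] 0.1080854031966495 31
[0.54896155 0.02895588]
```

View pics/s6.png

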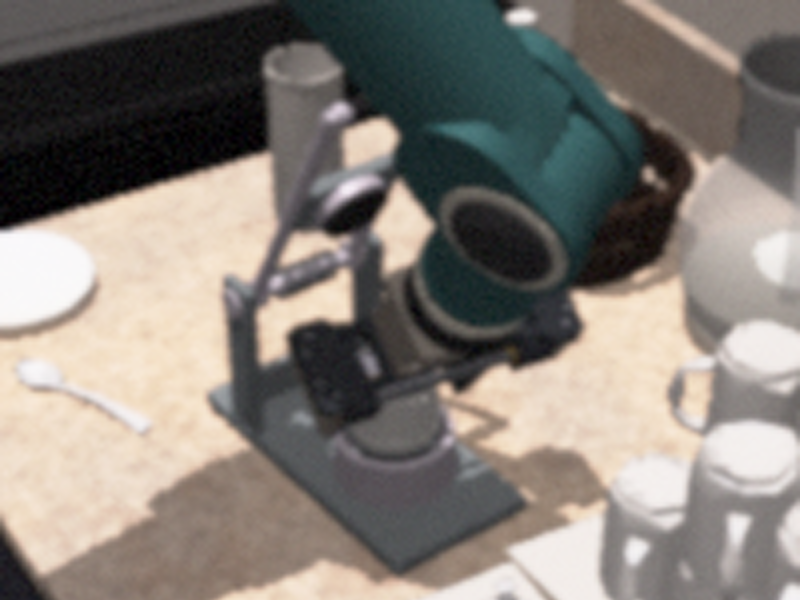

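```bash
cat > t6.py <<'E'
from sim import *
o=get_obs();q=o['joints']; x,A=fk(q,p)
bar0=np.array([.547,.033,.313])
hy,hz=.131,.128; px=np.array([-.1,.995,0])
def bar(th): 
    H=np.array([.5475,.0275,0]); return H+px*(.105-.21*np.cos(th))+np.array([0,0,.128+.21*np.sin(th)])
def goto(t,n=None):
    global q
    x,_=fk(q,p); n=int(np.ceil(np.linalg.norm(t-x)/.03))
    for i in range(n): q,e1,e2=ik(x+(t-x)*(i+1)/n,A,q,.02,20,20)
    print(t.round(3),q.round(2),round(e1,4),round(e2,4),'wr',wrist(q).round(2),'elb',elbow(q).round(2))
z=A[:,2]
g=lambda w:np.array(w)+.008*z
goto(x-.14*z); goto(g([.545,-.12,.43]))
for i in range(10):
    a=np.radians(8.2); A=A@np.array([[np.cos(a),-np.sin(a),0],[np.sin(a),np.cos(a),0],[0,0,1]]); x,_=fk(q,p)
    q,e1,e2=ik(g([.545,-.12,.43]),A,q,.02,20,20)
print(A.round(3),q.round(2))
goto(g(bar(1.08)-.1*z)); goto(g(bar(1.08)))
for th in (.8,.5,.25,0): goto(g(bar(th)))
E
python3 t6.py
```

```text
[ 0.545 -0.05   0.198] [-0.14  0.49  0.61  1.88 -0.85  1.27  0.83] 0.0 0.0 wr [ 0.54 -0.22  0.46] elb [0.25 0.01 0.76]
[ 0.545 -0.116  0.423] [-0.11  0.32  0.71  1.57 -0.69  1.66  0.6 ] 0.0 0.0 wr [ 0.54 -0.28  0.68] elb [ 0.17 -0.01  0.79]
[[ 0.996  0.086  0.033]
 [ 0.054 -0.838  0.543]
 [ 0.074 -0.539 -0.839]] [-0.27  0.37  0.95  1.57 -0.76  1.72 -0.76]
[ 0.544 -0.016  0.39 ] [-0.46  0.29  0.93  1.72 -0.75  1.54 -0.88] 0.0 0.0 wr [ 0.54 -0.19  0.65] elb [0.15 0.04 0.8 ]
[0.547 0.038 0.306] [-0.52  0.34  0.88  1.85 -0.83  1.37 -0.84] 0.0 0.0 wr [ 0.54 -0.13  0.57] elb [0.17 0.06 0.79]
[ 0.552 -0.009  0.272] [-0.41  0.43  0.87  1.85 -0.87  1.39 -0.7 ] 0.0 0.0 wr [ 0.54 -0.18  0.53] elb [0.21 0.06 0.77]
[ 0.556 -0.047  0.222] [-0.3   0.53  0.84  1.85 -0.92  1.38 -0.58] 0.0 0.0 wr [ 0.55 -0.22  0.48] elb [0.26 0.05 0.75]
[ 0.558 -0.066  0.173] [-0.24  0.61  0.81  1.86 -0.97  1.35 -0.48] 0.0 0.0 wr [ 0.55 -0.24  0.43] elb [0.3  0.04 0.72]
[ 0.558 -0.073  0.121] [-0.2   0.7   0.76  1.88 -1.03  1.31 -0.4 ] 0.0 0.0 wr [ 0.55 -0.24  0.38] elb [0.33 0.04 0.7 ]
```

Emit:
move_arm(
  moves="0 0 0 -1 0;0 0 0 -2 0;0 0 0 -2 0;0 0 0 -3 0;0 0 0 -3 0;0 0 0 -3 0;0 0 0 0 0",
)

```text
t: 20.95
position: [0.5468, -0.0505, 0.2031]
orientation: [-1.967, -1.841, -0.585]
contact_force: [-0.1, -0.9, 0.1]
opening: 0.092
```

```bash
python3 st.py; python3 go.py .545,-.12,.43
python3 - <<'E'
from h import *
for n in ('scene','top'):
    P=np.load(n+'0.npy').reshape(-1,3);P=P[~np.isnan(P[:,0])]
    Q=P[(P[:,0]>.53)&(P[:,0]<.72)&(P[:,1]>-.3)&(P[:,1]<-.08)&(P[:,2]>.04)&(P[:,2]<.2)]
    print(n,len(Q),Q.min(0),Q.max(0))
    for a in np.arange(-.3,-.08,.02):
        q=Q[(Q[:,1]>=a)&(Q[:,1]<a+.02)]
        if len(q): print(round(a,2),q[:,0].min().round(3),q[:,2].max().round(3))
    S=P[(abs(P[:,0]-.48)<.06)&(abs(P[:,1]+.205)<.06)&(P[:,2]>.03)]; print('disp',S.min(0),S.max(0))
    C=P[(np.hypot(P[:,0]-.549,P[:,1]-.0275)<.034)&(P[:,2]>.1)&(P[:,2]<.12)]
im=snap('scene');cv2.imwrite('pics/s7.png',cv2.resize(im['pixels'][160:320,200:400],None,fx=4,fy=4,interpolation=cv2.INTER_CUBIC)[:600])
P=cloud(im).reshape(-1,3);T=P[(np.hypot(P[:,0]-.549,P[:,1]-.027)<.042)&(abs(P[:,2]-.108)<.004)]
print('cuptop',len(T),T.min(0),T.max(0))
E
```

```text
20.95 [-0.137  0.484  0.619  1.878 -0.85   1.268  0.83 ] [ 0.5468 -0.0505  0.2031] 
 [[0.054, 0.998, 0.041], [0.839, -0.067, 0.541], [0.542, 0.006, -0.84]] [-0.1 -0.9  0.1] 0.092
elbow [0.245 0.005 0.758] wrist [ 0.535 -0.223  0.462] fkerr [-0.0001 -0.0041 -0.001 ]
z [ 0.041  0.541 -0.84 ] y [ 0.998 -0.067  0.006] grasp [ 0.5464 -0.0548  0.2098]
.545,-.12,.43 shift cm [  6.46   0.42 -22.03]
scene 3177 [ 0.59808733 -0.29995753  0.04002966] [ 0.71992155 -0.09331824  0.17647784]
-0.3 0.613 0.176
-0.28 0.603 0.174
-0.26 0.604 0.174
-0.24 0.611 0.176
-0.22 0.614 0.175
-0.2 0.598 0.171
-0.18 0.598 0.175
-0.16 0.615 0.173
-0.14 0.617 0.173
-0.12 0.638 0.148
-0.1 0.686 0.134
disp [ 0.45602699 -0.23902582  0.03030599] [ 0.52314578 -0.17716849  0.12475617]
top 3387 [ 0.59383634 -0.29980607  0.04013104] [ 0.71993753 -0.09319617  0.17873462]
-0.3 0.611 0.178
-0.28 0.602 0.179
-0.26 0.601 0.178
-0.24 0.612 0.178
-0.22 0.612 0.178
-0.2 0.602 0.175
-0.18 0.594 0.175
-0.16 0.612 0.175
-0.14 0.614 0.176
-0.12 0.621 0.169
-0.1 0.685 0.142
disp [ 0.45408249 -0.2335666   0.03099061] [ 0.52315437 -0.16755092  0.12552658]
cuptop 231 [ 0.51912068 -0.0040078   0.10417784] [0.58190706 0.05622008 0.11197056]
```

View pics/s7.png

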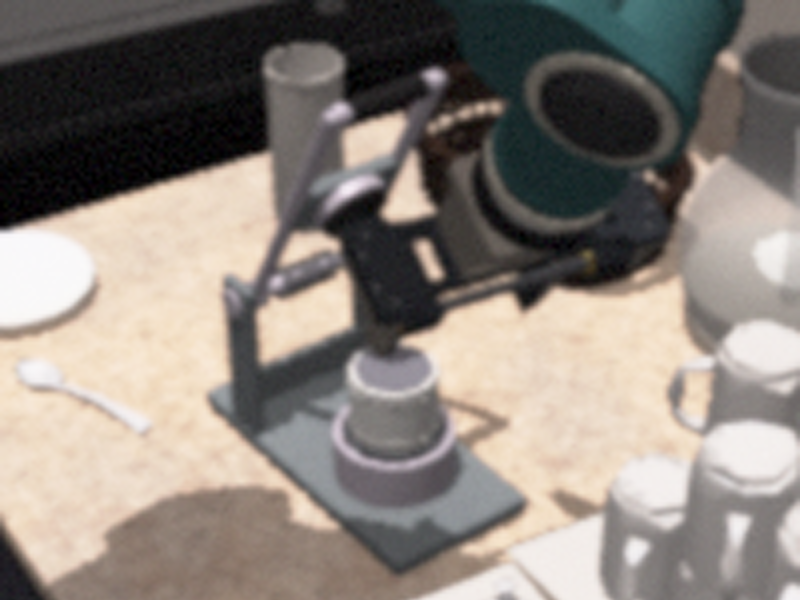

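```bash
cat > t7.py <<'E'
from sim import *
o=get_obs();q=o['joints']; x,A=fk(q,p); 
a=np.radians(-8); A=A@np.array([[np.cos(a),-np.sin(a),0],[np.sin(a),np.cos(a),0],[0,0,1]])
print(A.round(3)); xt,z=A[:,0],A[:,2]
px=np.array([-.1,.995,0])
def bar(th): 
    H=np.array([.549,.0275,0]); return H+px*(.105-.21*np.cos(th))+np.array([0,0,.128+.21*np.sin(th)])
W=[('clear',[.545,-.12,.43]),('over',bar(1.08)+.05*xt-.11*z),('pre',bar(1.08)+.035*xt)]+[(th,bar(th)+.0185*xt) for th in (1.08,.9,.6,.3,0)]
x=get_obs()['position']; 
for n,t in W:
    t=np.array(t); x0=x.copy(); nn=int(np.ceil(np.linalg.norm(t-x)/.03))
    for i in range(nn): q,e1,e2=ik(x+(t-x)*(i+1)/nn,A,q,.02,20,20)
    print(n,t.round(3),'shift',(A.T@(t-x)*100).round(2),q.round(2),round(e1,4),round(e2,4),'wr',wrist(q).round(2)); x=t
E
python3 t7.py
```

```text
[[-0.086  0.996  0.038]
 [ 0.839  0.052  0.542]
 [ 0.538  0.078 -0.839]]
clear [ 0.545 -0.12   0.43 ] shift [  6.3    1.33 -23.09] [-0.08  0.31  0.69  1.55 -0.68  1.67  0.73] 0.0 0.0 wr [ 0.54 -0.29  0.69]
over [0.54  0.016 0.432] shift [11.56  0.22  7.14] [-0.29  0.18  0.6   1.68 -0.66  1.5   0.5 ] 0.0 0.0 wr [ 0.53 -0.15  0.69]
pre [0.545 0.063 0.332] shift [-1.5  0.  11. ] [-0.33  0.24  0.56  1.83 -0.73  1.29  0.57] 0.0 0.0 wr [ 0.54 -0.11  0.59]
1.08 [0.547 0.049 0.323] shift [-1.65 -0.    0.  ] [-0.31  0.26  0.57  1.83 -0.74  1.3   0.61] 0.0 0.0 wr [ 0.54 -0.12  0.58]
0.9 [0.55  0.018 0.302] shift [-3.77 -0.01  0.05] [-0.25  0.31  0.58  1.83 -0.75  1.31  0.69] 0.0 0.0 wr [ 0.54 -0.15  0.56]
0.6 [ 0.554 -0.025  0.257] shift [-6.08 -0.15  1.56] [-0.17  0.4   0.58  1.84 -0.79  1.3   0.82] 0.0 0.0 wr [ 0.54 -0.19  0.52]
0.3 [ 0.557 -0.052  0.2  ] shift [-5.34 -0.31  3.28] [-0.1   0.49  0.57  1.85 -0.84  1.26  0.95] 0.0 0.0 wr [ 0.55 -0.22  0.46]
0 [ 0.558 -0.061  0.138] shift [-4.13 -0.44  4.71] [-0.06  0.59  0.53  1.87 -0.9   1.2   1.05] 0.0 0.0 wr [ 0.55 -0.23  0.4 ]
```

Emit:
move_arm(
  moves="0 0 0 0 -8;255 0.8 0.1 -3 0;255 0.8 0.2 -3 0;255 0.8 0.2 -3 0;255 0.8 0.2 -3 0;255 0.8 0.2 -3 0;255 0.8 0.2 -3 0;255 0.8 0.2 -3 0;255 0.7 0 -2.1 0;255 2.3 0 1 0;255 2.3 0 1 0;255 2.3 0.2 1.5 0;255 2.3 0 1.6 0;255 2.3 0 2 0;255 0 0 0 0;255 0 0 0 0",
  force=15,
)

```text
t: 22.6
position: [0.5389, 0.0178, 0.4296]
orientation: [-1.839, -1.989, -0.618]
contact_force: [0.3, -0.5, -0.5]
opening: 0.001
```

```bash
cat > hb.py <<'E'
from st import *
px=np.array([-.1,.995,0])
def bar(th): 
    H=np.array([.549,.0275,0]); return H+px*(.105-.21*np.cos(th))+np.array([0,0,.128+.21*np.sin(th)])
def plan(ths,off=.0185):
    o=get_obs();x=o['position'];A=R.from_rotvec(o['orientation']).as_matrix()
    print('TCP in bar(1.08) tool frame cm',(A.T@(x-bar(1.08))*100).round(2))
    for th in ths:
        t=bar(th)+off*A[:,0]; print(th,(A.T@(t-x)*100).round(2)); x=t
E
python3 st.py; python3 -c "
from hb import *
plan([1.08])
im=snap('scene');cv2.imwrite('pics/s8.png',cv2.resize(im['pixels'][130:290,200:400],None,fx=4,fy=4,interpolation=cv2.INTER_CUBIC)[:600])
im=snap('top');cv2.imwrite('pics/t8.png',cv2.resize(im['pixels'][190:310,240:440],None,fx=4,fy=4))
"
```

```text
22.6 [-0.294  0.184  0.611  1.68  -0.661  1.502  0.508] [0.5389 0.0178 0.4296] 
 [[-0.087, 0.996, 0.031], [0.838, 0.057, 0.543], [0.539, 0.073, -0.839]] [ 0.3 -0.5 -0.5] 0.001
elbow [0.101 0.    0.809] wrist [ 0.531 -0.155  0.689] fkerr [-0.0003 -0.0044 -0.0008]
TCP in bar(1.08) tool frame cm [  5.05  -0.19 -10.65]
1.08 [-3.2   0.19 10.65]
```

View pics/s8.png

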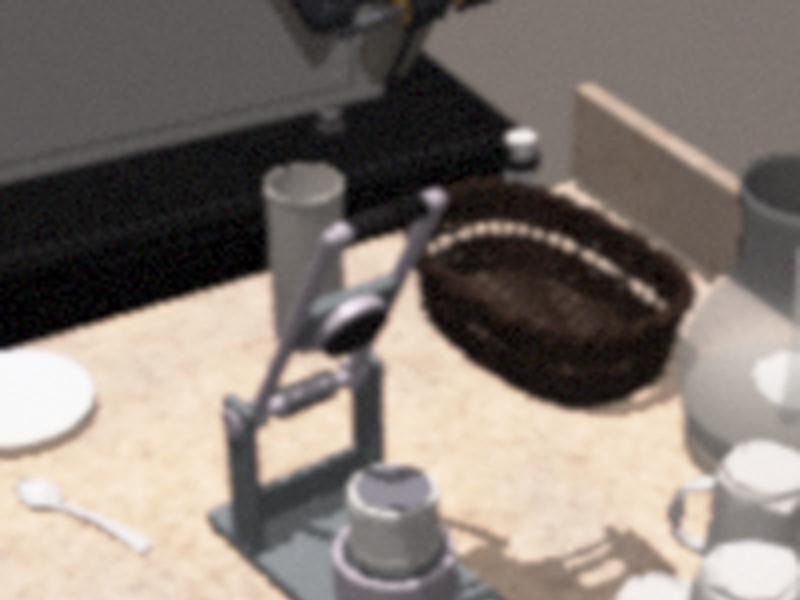

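View pics/t8.png

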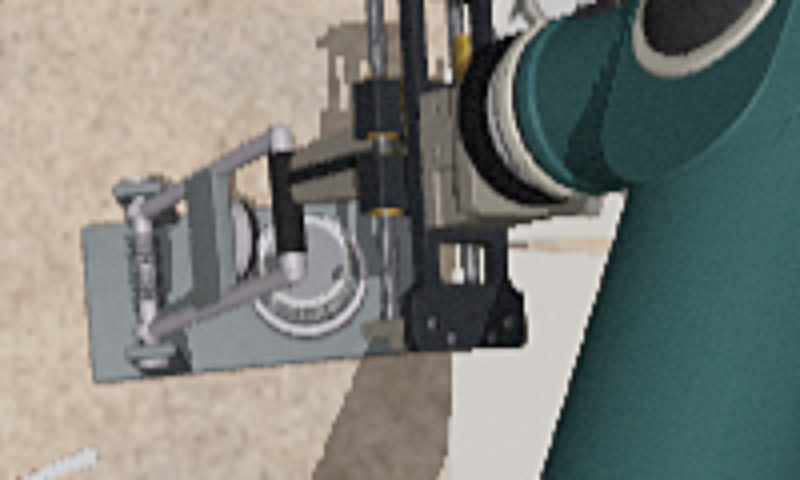

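Emit:
move_arm(
  moves="255 0 0.2 2 0;255 0 0 2 0;255 -0.5 0 2 0;255 -0.5 0 2 0;255 -0.5 0 1.7 0;255 0 0 1 0;255 0 0 0 0",
)

```text
t: 23.4
position: [0.5458, 0.0628, 0.3314]
orientation: [-1.841, -1.987, -0.618]
contact_force: [0.7, 0.5, 0.1]
opening: 0.0003
```

```bash
python3 st.py; python3 -c "
from hb import *
plan([1.08])
im=snap('scene');cv2.imwrite('pics/s9.png',cv2.resize(im['pixels'][130:290,200:400],None,fx=4,fy=4,interpolation=cv2.INTER_CUBIC)[:600])
im=snap('top');cv2.imwrite('pics/t9.png',cv2.resize(im['pixels'][190:310,240:440],None,fx=4,fy=4))
"
```

```text
23.4 [-0.331  0.252  0.568  1.826 -0.731  1.305  0.58 ] [0.5458 0.0628 0.3314] 
 [[-0.085, 0.996, 0.031], [0.838, 0.055, 0.543], [0.539, 0.072, -0.839]] [0.7 0.5 0.1] 0.0003
elbow [0.133 0.015 0.801] wrist [ 0.538 -0.11   0.59 ] fkerr [-0.0003 -0.0042 -0.0009]
TCP in bar(1.08) tool frame cm [3.46 0.03 0.06]
1.08 [-1.61 -0.03 -0.06]
```

View pics/s9.png

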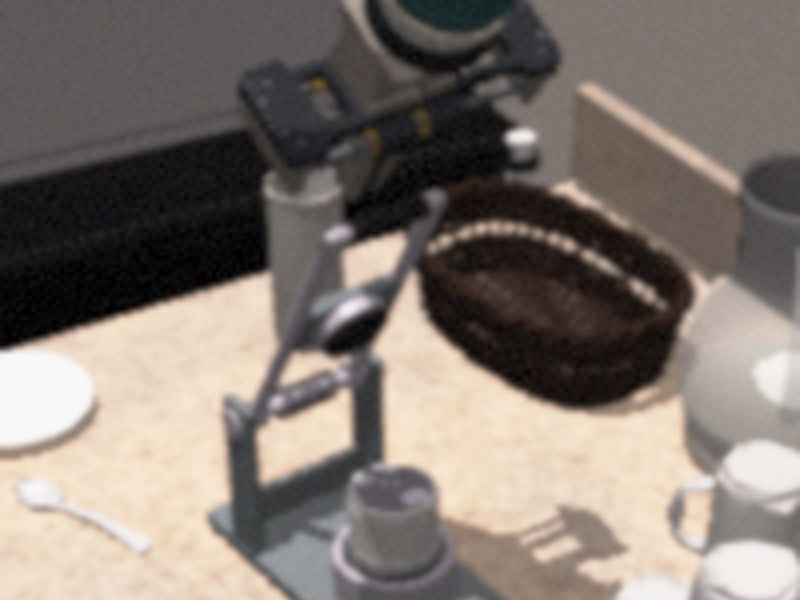

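View pics/t9.png

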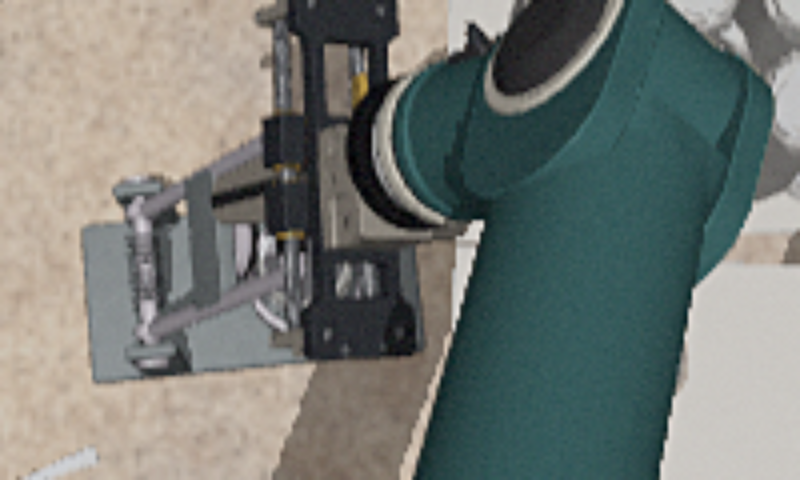

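Emit:
move_arm(
  moves="255 -0.4 0 0 0;255 -0.4 0 0 0;255 -0.4 0 0 0;255 -0.4 0 0 0;255 -0.4 0 0 0;255 -0.4 0 0 0;255 0 0 0 0",
)

```text
t: 24.2
position: [0.5483, 0.0419, 0.3194]
orientation: [-1.842, -1.987, -0.62]
contact_force: [1.0, -0.3, 0.9]
opening: 0.0005
```

```bash
python3 st.py; python3 -c "
from hb import *
plan([.9,.75,.6,.45,.3,.15,0])
P=cloud(snap('scene')).reshape(-1,3);Q=P[(abs(P[:,0]-.55)<.06)&(abs(P[:,1]-.03)<.05)&(P[:,2]>.27)&(P[:,2]<.33)]
print(len(Q),Q.mean(0),Q.max(0))
"
```

```text
24.2 [-0.296  0.279  0.579  1.826 -0.742  1.312  0.634] [0.5483 0.0419 0.3194] 
 [[-0.085, 0.996, 0.033], [0.838, 0.054, 0.543], [0.539, 0.074, -0.839]] [ 1.  -0.3  0.9] 0.0005
elbow [0.147 0.015 0.798] wrist [ 0.54  -0.131  0.578] fkerr [-0.0003 -0.0042 -0.0009]
TCP in bar(1.08) tool frame cm [ 1.04  0.08 -0.06]
0.9 [-2.96 -0.09  0.11]
0.75 [-3.1  -0.05  0.55]
0.6 [-2.98 -0.09  1.01]
0.45 [-2.8  -0.13  1.44]
0.3 [-2.55 -0.16  1.84]
0.15 [-2.25 -0.19  2.2 ]
0 [-1.89 -0.22  2.51]
340 [0.54571379 0.02639681 0.30731688] [0.59534551 0.05129519 0.32905716]
```

Emit:
move_arm(
  moves="255 -0.5 0 0 0;255 -0.5 0 0 0;255 -0.5 0 0 0;255 -0.5 0 0 0;255 0 0 0 0",
)

```text
t: 24.75
position: [0.55, 0.0248, 0.3083]
orientation: [-1.843, -1.987, -0.619]
contact_force: [-0.2, 0.2, 2.3]
opening: 0.0002
```

```bash
python3 st.py; python3 -c "
from hb import *
plan([.9,.75,.6,.45,.3,.15,0])
im=snap('scene');cv2.imwrite('pics/s10.png',cv2.resize(im['pixels'][130:290,200:400],None,fx=4,fy=4,interpolation=cv2.INTER_CUBIC)[:600])
"
```

```text
24.75 [-0.267  0.304  0.585  1.825 -0.75   1.318  0.677] [0.55   0.0248 0.3083] 
 [[-0.085, 0.996, 0.033], [0.838, 0.053, 0.543], [0.539, 0.074, -0.839]] [-0.2  0.2  2.3] 0.0002
elbow [0.159 0.013 0.794] wrist [ 0.541 -0.148  0.567] fkerr [-0.0002 -0.0042 -0.0009]
TCP in bar(1.08) tool frame cm [-1.01  0.08 -0.05]
0.9 [-0.92 -0.08  0.1 ]
0.75 [-3.1  -0.05  0.55]
0.6 [-2.98 -0.09  1.01]
0.45 [-2.8  -0.13  1.44]
0.3 [-2.55 -0.16  1.84]
0.15 [-2.24 -0.19  2.2 ]
0 [-1.89 -0.22  2.51]
```

View pics/s10.png

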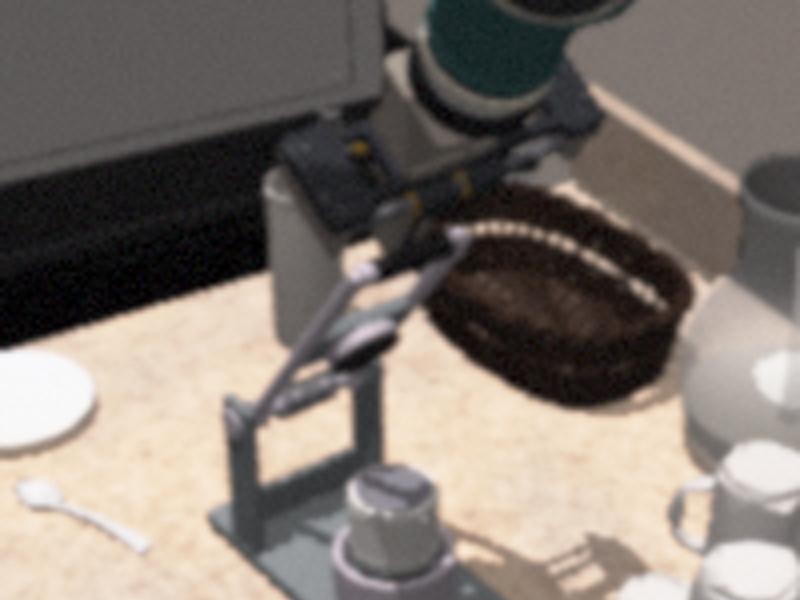

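Emit:
move_arm(
  moves="255 -0.5 0 0.1 0;255 -0.5 -0.1 0 0;255 -0.6 0 0.1 0;255 -0.6 0 0.1 0;255 -0.6 0 0.1 0;255 -0.6 -0.1 0.1 0;255 -0.6 0 0.1 0;255 -0.6 0 0.2 0;255 -0.6 0 0.2 0;255 -0.6 -0.1 0.2 0;255 -0.6 0 0.2 0;255 -0.6 0 0.2 0;255 -0.6 0 0.3 0;255 -0.6 -0.1 0.3 0;255 -0.5 0 0.3 0;255 -0.5 0 0.3 0;255 -0.5 0 0.3 0;255 0 0 0 0",
)

```text
t: 26.6
position: [0.555, -0.0393, 0.2294]
orientation: [-1.842, -1.987, -0.619]
contact_force: [-0.7, 0.8, 3.6]
opening: -0.0001
```

```bash
python3 st.py; python3 -c "
from hb import *
plan([.45,.3,.15,0])
im=snap('scene');cv2.imwrite('pics/s11.png',cv2.resize(im['pixels'][150:310,200:400],None,fx=4,fy=4,interpolation=cv2.INTER_CUBIC)[:600])
"
```

```text
26.6 [-0.137  0.451  0.587  1.841 -0.814  1.294  0.893] [ 0.555  -0.0393  0.2294] 
 [[-0.085, 0.996, 0.032], [0.838, 0.054, 0.543], [0.539, 0.073, -0.839]] [-0.7  0.8  3.6] -0.0001
elbow [0.23  0.002 0.766] wrist [ 0.547 -0.212  0.488] fkerr [-0.0001 -0.0042 -0.001 ]
TCP in bar(1.08) tool frame cm [-10.67  -0.35   3.1 ]
0.45 [-0.13  0.07 -0.07]
0.3 [-2.55 -0.16  1.84]
0.15 [-2.25 -0.19  2.2 ]
0 [-1.89 -0.22  2.51]
```

View pics/s11.png

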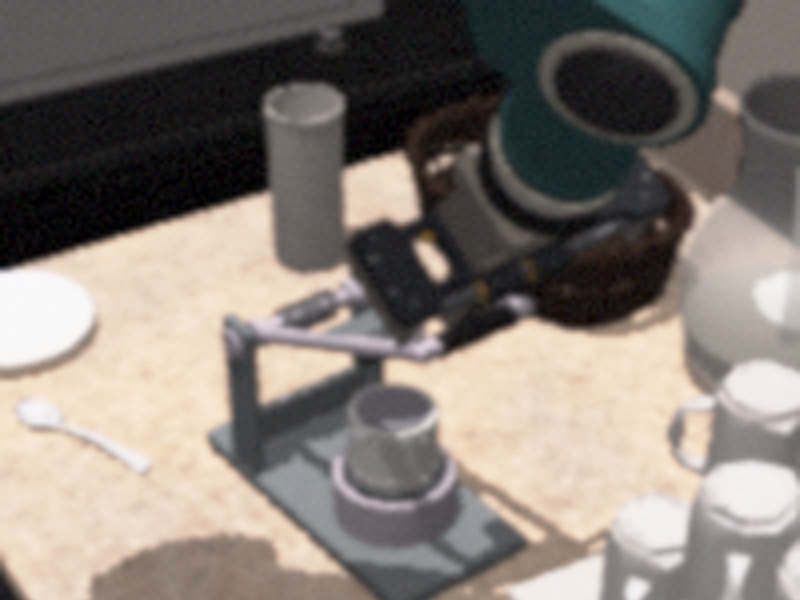

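Emit:
move_arm(
  moves="255 -0.5 0 0.3 0;255 -0.5 0 0.3 0;255 -0.5 0 0.4 0;255 -0.5 -0.1 0.4 0;255 -0.6 0 0.4 0;255 -0.5 0 0.4 0;255 -0.5 -0.1 0.4 0;255 -0.4 0 0.4 0;255 -0.4 0 0.5 0;255 -0.4 -0.1 0.4 0;255 -0.4 0 0.5 0;255 -0.4 -0.1 0.5 0;255 -0.4 0 0.5 0;255 0 0 0 0",
)

```text
t: 28.05
position: [0.5583, -0.0605, 0.1517]
orientation: [-1.842, -1.987, -0.62]
contact_force: [-0.5, 2.3, 5.1]
opening: 0.0005
```

```bash
python3 st.py; python3 -c "
from hb import *
plan([.15,0])
im=snap('scene');cv2.imwrite('pics/s12.png',cv2.resize(im['pixels'][170:330,200:400],None,fx=4,fy=4,interpolation=cv2.INTER_CUBIC)[:600])
"
```

```text
28.05 [-0.069  0.578  0.554  1.862 -0.89   1.224  1.034] [ 0.5583 -0.0605  0.1517] 
 [[-0.085, 0.996, 0.033], [0.838, 0.054, 0.543], [0.539, 0.074, -0.839]] [-0.5  2.3  5.1] 0.0005
elbow [ 0.287 -0.009  0.733] wrist [ 0.55  -0.234  0.41 ] fkerr [-0.     -0.0041 -0.0011]
TCP in bar(1.08) tool frame cm [-16.66  -0.71   8.48]
0.15 [ 1.07  0.07 -1.41]
0 [-1.89 -0.22  2.51]
```

View pics/s12.png

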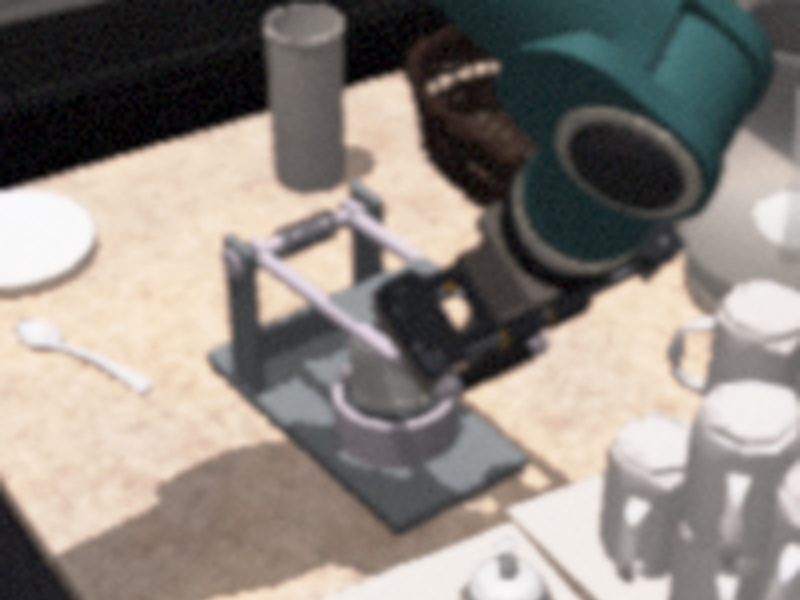

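Emit:
move_arm(
  moves="255 -0.2 0 0.3 0;255 -0.2 -0.1 0.3 0;255 -0.2 0 0.2 0;255 -0.2 0 0.2 0;255 0 0 0 0",
)

```text
t: 28.6
position: [0.5585, -0.0608, 0.1398]
orientation: [-1.84, -1.988, -0.621]
contact_force: [0.6, 4.7, 6.2]
opening: 0.0004
```

```bash
python3 st.py; python3 -c "
from hb import *
plan([0])"
```

```text
28.6 [-0.061  0.597  0.546  1.866 -0.904  1.212  1.055] [ 0.5585 -0.0608  0.1398] 
 [[-0.087, 0.996, 0.033], [0.837, 0.055, 0.544], [0.54, 0.075, -0.838]] [0.6 4.7 6.2] 0.0004
elbow [ 0.295 -0.011  0.728] wrist [ 0.55  -0.234  0.398] fkerr [-0.     -0.0041 -0.0012]
TCP in bar(1.08) tool frame cm [-17.35  -0.81   9.44]
0 [-0.15 -0.08  0.11]
```

Emit:
move_arm(
  moves="255 -0.2 0 0.1 0;255 -0.2 0 0.1 0;255 0 0 0 0;255 0 0 0 0",
)

```text
t: 29.0
position: [0.5586, -0.061, 0.1379]
orientation: [-1.834, -1.986, -0.626]
contact_force: [-3.6, 7.5, 14.1]
opening: 0.0003
```

Emit:
move_arm(
  moves="255 -0.2 0 0.1 0;255 -0.1 0 0.1 0;255 0 0 0 0;255 0 0 0 0",
)

```text
t: 29.4
position: [0.5592, -0.0606, 0.1365]
orientation: [-1.83, -1.985, -0.63]
contact_force: [-5.8, 7.9, 23.8]
opening: 0.0005
```

```bash
python3 st.py; python3 -c "
from hb import *
plan([0,.15,.3,.45,.6,.75,.9,1.0,1.08])
im=snap('scene');cv2.imwrite('pics/s13.png',cv2.resize(im['pixels'][170:330,200:400],None,fx=4,fy=4,interpolation=cv2.INTER_CUBIC)[:600])
P=cloud(im).reshape(-1,3)
for n in ('scene','top'):
  P=cloud(snap(n)).reshape(-1,3)
  for a in np.arange(.01,.13,.02):
    Q=P[(abs(P[:,0]-.55)<.06)&(abs(P[:,1]-a)<.01)&(P[:,2]>.113)&(P[:,2]<.16)]
    if len(Q): print(n,a.round(2),len(Q),np.percentile(Q[:,2],[50,95]).round(4))
"
```

```text
29.4 [-0.053  0.607  0.542  1.863 -0.912  1.218  1.068] [ 0.5592 -0.0606  0.1365] 
 [[-0.091, 0.995, 0.031], [0.831, 0.058, 0.553], [0.548, 0.076, -0.833]] [-5.8  7.9 23.8] 0.0005
elbow [ 0.299 -0.013  0.725] wrist [ 0.551 -0.237  0.393] fkerr [-0.     -0.0042 -0.0012]
TCP in bar(1.08) tool frame cm [-17.61  -0.82   9.55]
0 [ 0.02 -0.13 -0.2 ]
0.15 [ 1.92  0.23 -2.48]
0.3 [ 2.27  0.2  -2.17]
0.45 [ 2.57  0.18 -1.81]
0.6 [ 2.81  0.14 -1.4 ]
0.75 [ 2.99  0.11 -0.97]
0.9 [ 3.1   0.07 -0.51]
1.0 [ 2.1   0.02 -0.08]
1.08 [1.68 0.   0.08]
scene 0.01 50 [0.1323 0.1358]
scene 0.03 139 [0.1331 0.1362]
scene 0.05 91 [0.133  0.1356]
scene 0.07 48 [0.1318 0.1348]
scene 0.09 42 [0.1322 0.135 ]
scene 0.11 61 [0.132  0.1382]
top 0.01 216 [0.1329 0.137 ]
top 0.03 242 [0.1334 0.1374]
top 0.05 188 [0.1328 0.1374]
top 0.07 69 [0.1324 0.1372]
top 0.09 67 [0.1322 0.1375]
top 0.11 67 [0.1334 0.1369]
```

View pics/s13.png

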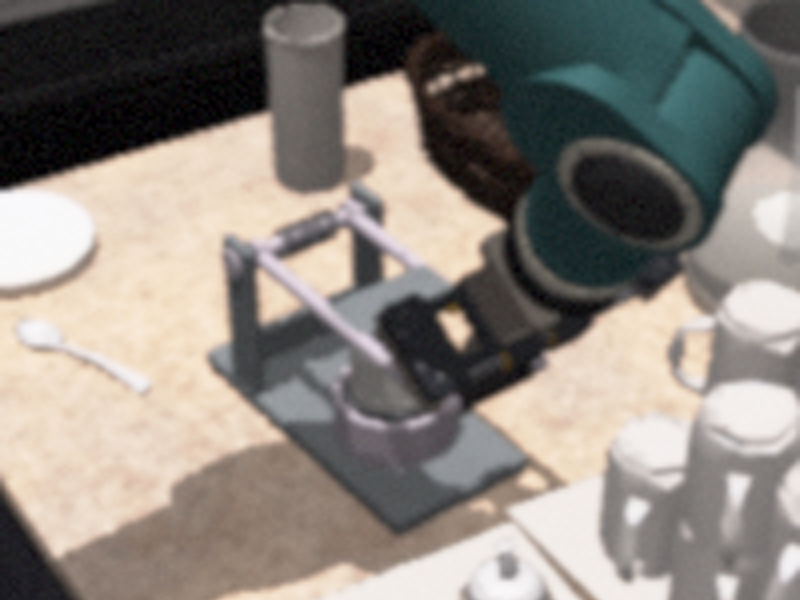

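Emit:
move_arm(
  moves="255 0.1 0 -0.1 0;255 0.2 0 -0.1 0;255 0.2 0 -0.1 0;255 0.2 0 -0.1 0;255 0.2 0 -0.2 0;255 0.2 0 -0.2 0;255 0.2 0.1 -0.3 0;255 0.2 0 -0.3 0;255 0.4 0 -0.5 0;255 0.4 0.1 -0.5 0;255 0.4 0 -0.5 0;255 0.4 0.1 -0.4 0;255 0.4 0 -0.5 0;255 0.4 0 -0.4 0;255 0.5 0.1 -0.4 0;255 0.5 0 -0.4 0",
)

```text
t: 31.15
position: [0.5577, -0.0488, 0.2015]
orientation: [-1.838, -1.988, -0.623]
contact_force: [2.8, 7.6, 1.0]
opening: 0.0006
```

```bash
python3 st.py; python3 -c "
from hb import *
plan([.3,.45,.6,.75,.9,1.0,1.08])
im=snap('scene');cv2.imwrite('pics/s14.png',cv2.resize(im['pixels'][170:330,200:400],None,fx=4,fy=4,interpolation=cv2.INTER_CUBIC)[:600])"
```

```text
31.15 [-0.107  0.5    0.576  1.846 -0.843  1.273  0.95 ] [ 0.5577 -0.0488  0.2015] 
 [[-0.088, 0.996, 0.032], [0.836, 0.056, 0.546], [0.541, 0.075, -0.837]] [2.8 7.6 1. ] 0.0006
elbow [ 0.252 -0.002  0.754] wrist [ 0.549 -0.223  0.459] fkerr [-0.0001 -0.0042 -0.0011]
TCP in bar(1.08) tool frame cm [-13.01  -0.38   4.9 ]
0.3 [-0.35 -0.1  -0.07]
0.45 [ 2.55  0.17 -1.83]
0.6 [ 2.8   0.14 -1.43]
0.75 [ 2.98  0.1  -1.  ]
0.9 [ 3.1   0.06 -0.54]
1.0 [ 2.1   0.02 -0.1 ]
1.08 [1.68 0.   0.07]
```

View pics/s14.png

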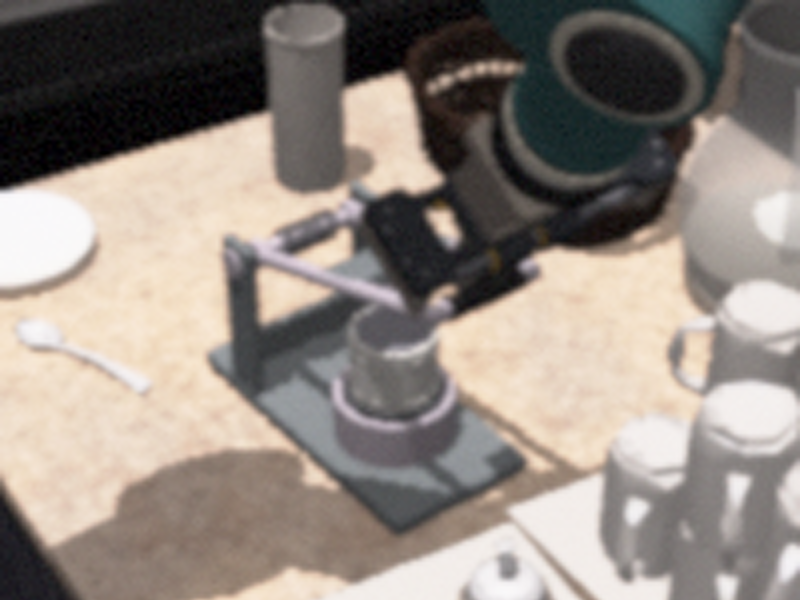

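Emit:
move_arm(
  moves="255 0.4 0 -0.4 0;255 0.4 0 -0.4 0;255 0.4 0 -0.4 0;255 0.5 0 -0.4 0;255 0.5 0.1 -0.3 0;255 0.5 0 -0.3 0;255 0.6 0 -0.3 0;255 0.6 0.1 -0.3 0;255 0.6 0 -0.3 0;255 0.5 0 -0.2 0;255 0.6 0 -0.2 0;255 0.6 0.1 -0.2 0;255 0.6 0 -0.2 0;255 0.6 0 -0.2 0;255 0.6 0 -0.2 0;255 0 0 0 0",
)

```text
t: 32.8
position: [0.5521, -0.007, 0.2814]
orientation: [-1.841, -1.989, -0.621]
contact_force: [0.3, 2.3, 0.2]
opening: 0.001
```

```bash
python3 st.py; python3 -c "
from hb import *
plan([.75,.9,1.0,1.08])"
```

```text
32.8 [-0.209  0.358  0.595  1.829 -0.771  1.32   0.771] [ 0.5521 -0.007   0.2814] 
 [[-0.087, 0.996, 0.034], [0.838, 0.055, 0.543], [0.539, 0.076, -0.839]] [0.3 2.3 0.2] 0.001
elbow [0.185 0.01  0.785] wrist [ 0.543 -0.18   0.54 ] fkerr [-0.0002 -0.0042 -0.001 ]
TCP in bar(1.08) tool frame cm [-5.14 -0.1   0.48]
0.75 [0.12 0.03 0.11]
0.9 [ 3.1   0.06 -0.55]
1.0 [ 2.1   0.02 -0.11]
1.08 [ 1.68 -0.    0.06]
```

Emit:
move_arm(
  moves="255 0.5 0 -0.1 0;255 0.5 0 -0.1 0;255 0.5 0 -0.1 0;255 0.5 0 -0.1 0;255 0.5 0 -0.1 0;255 0.5 0 0 0;255 0.5 0 0 0;255 0.5 0 0 0;255 0.4 0 0 0;255 0.4 0 0 0;255 0.4 0 0 0;255 0.4 0 0 0;255 0.4 0 0 0;255 0.4 0 0 0;255 0.4 0 0 0;255 0.4 0 0 0;255 0.4 0 0 0;255 0 0 0 0",
)

```text
t: 34.6
position: [0.5452, 0.054, 0.326]
orientation: [-1.841, -1.989, -0.621]
contact_force: [-0.1, 0.3, 0.4]
opening: 0.0003
```

```bash
python3 st.py; python3 -c "
from hb import *
plan([1.08])
im=snap('scene');cv2.imwrite('pics/s15.png',cv2.resize(im['pixels'][130:290,200:400],None,fx=4,fy=4,interpolation=cv2.INTER_CUBIC)[:600])"
```

```text
34.6 [-0.319  0.26   0.575  1.831 -0.736  1.305  0.606] [0.5452 0.054  0.326 ] 
 [[-0.087, 0.996, 0.033], [0.838, 0.055, 0.543], [0.539, 0.075, -0.839]] [-0.1  0.3  0.4] 0.0003
elbow [0.137 0.015 0.8  ] wrist [ 0.537 -0.119  0.585] fkerr [-0.0003 -0.0042 -0.0009]
TCP in bar(1.08) tool frame cm [ 2.44 -0.11  0.03]
1.08 [-0.59  0.11 -0.03]
```

View pics/s15.png

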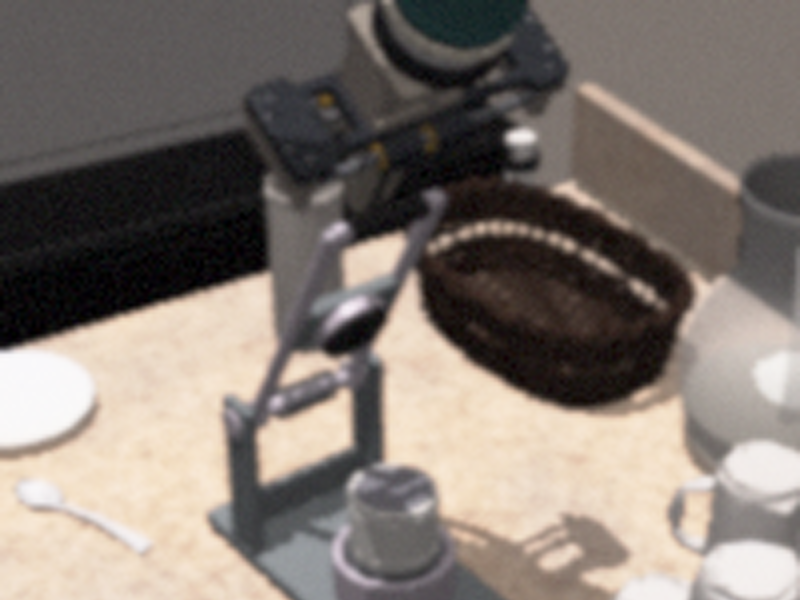

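The arm's handle is back at (330,235)–(433,200) in the crop, the same place as before the pull, and the cup sits in the ring. I'll back off sideways first, then out along the tool axis.

Emit:
move_arm(
  moves="255 0.4 0 0 0;255 0.4 0 0 0;255 0.5 0 0 0;255 0 0 -1 0;255 0 0 -2 0;255 0 0 -2 0;255 0 0 -2 0;255 0 0 -2 0;255 0 0 -2 0;255 0 0 -1 0;255 0 0 0 0;255 0 0 0 0;255 0 0 0 0",
)

```text
t: 35.95
position: [0.5398, 0.0001, 0.4324]
orientation: [-1.84, -1.987, -0.618]
contact_force: [1.0, 0.1, 0.3]
opening: 0.0003
```

```bash
python3 st.py
python3 - <<'E'
from h import *
from scipy.optimize import least_squares
for n in ('scene','top'):
    im=snap(n,n+'_end.png');P=cloud(im).reshape(-1,3);P0=np.load(n+'0.npy').reshape(-1,3)
    Q=P[(np.hypot(P[:,0]-.549,P[:,1]-.027)<.045)&(P[:,2]>.066)&(P[:,2]<.115)]
    T=Q[Q[:,2]>.104];S=Q[(Q[:,2]<.1)&(np.hypot(Q[:,0]-.549,Q[:,1]-.027)<.038)]
    c,*_=np.linalg.lstsq(np.c_[T[:,:2]-T[:,:2].mean(0),np.ones(len(T))],T[:,2],rcond=None)
    print(n,'cuptop mid',((T.min(0)+T.max(0))/2).round(4),'slope',c.round(3), least_squares(lambda c:np.hypot(S[:,0]-c[0],S[:,1]-c[1])-.0312,[.549,.026],loss='soft_l1',f_scale=.002).x.round(4))
    for X,l in ((P0,'before'),(P,'after')):
        B=X[(abs(X[:,0]-.55)<.06)&(abs(X[:,1]-.035)<.03)&(X[:,2]>.3)&(X[:,2]<.333)]; print(l,len(B),B.mean(0).round(4))
    for l in ['beaker_center','sugar_bowl_center','dispenser_center','cup_center']:
        print(l,[(np.round(r['at'],1).tolist(),round(r['conf'],2)) for r in spot_in(n,l)[:1]])
E
```

```text
35.95 [-0.269  0.197  0.625  1.663 -0.662  1.529  0.535] [5.398e-01 1.000e-04 4.324e-01] 
 [[-0.086, 0.996, 0.031], [0.838, 0.055, 0.544], [0.54, 0.073, -0.839]] [1.  0.1 0.3] 0.0003
elbow [ 0.107 -0.001  0.808] wrist [ 0.532 -0.173  0.691] fkerr [-0.0002 -0.0045 -0.0008]
scene cuptop mid [0.5506 0.0286 0.108 ] slope [0.01  0.008 0.107] [0.552  0.0289]
before 223 [0.5452 0.0301 0.3157]
after 222 [0.5457 0.03   0.3158]
beaker_center [([277.2, 187.1], 0.58)]
sugar_bowl_center [([388.4, 360.6], 0.7)]
dispenser_center [([324.9, 330.5], 0.73)]
cup_center [([298.4, 257.5], 0.61)]
top cuptop mid [0.5479 0.0282 0.1092] slope [-0.002  0.     0.108] [0.5491 0.0289]
before 306 [0.5458 0.0356 0.3183]
after 303 [0.5457 0.0355 0.3184]
beaker_center [([190.5, 214.2], 0.84)]
sugar_bowl_center []
dispenser_center [([390.4, 276.5], 0.42)]
cup_center [([317.5, 256.9], 0.78)]
```

View pics/scene_end.png

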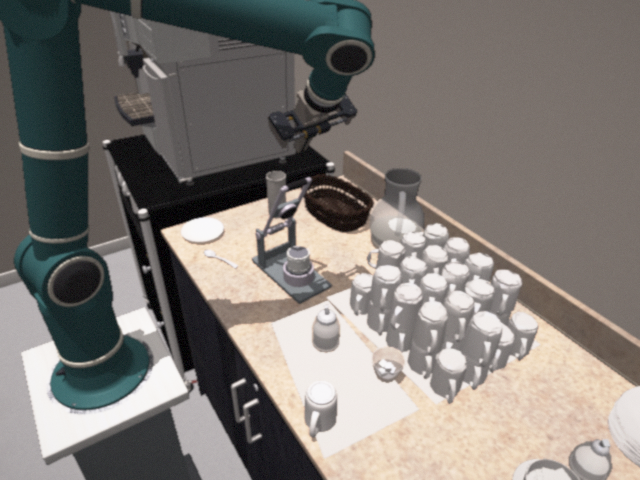

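The press arm is up at (300,185), the cup sits upright in the ring at (298,260), and the other objects haven't moved. The gripper is clear of everything, so I'm handing the job in.

```bash
python3 -c "
from workcell import *
print(finish_job())"
```

```text
the job is handed in; nothing more can be done
None
```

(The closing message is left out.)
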